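# Take the desk pile apart onto its stands

## Robot

A 6-joint arm with a two-finger parallel gripper is mounted at the origin on a cart in front of the work surface, level with it; the furniture and walls round the work are solid. World frame = base frame: x ahead of the robot, y to its left, z up, the work surface at z = 0. Lengths are in mm, angles in rad, forces in N, time in s.
With the tool pointing down it reaches from about 325 to 1000 mm from the base axis. Payload 5.1 kg.
Tool frame: the origin (TCP) lies at the very end of the fingers, on their centre line; the grasp point (between the pads) lies manip.grip_point_offset behind it (manip.grip_point_offset is the distance from the TCP to the grasp point, in mm); x points along the fingers, y is the direction in which the jaws open and shut, and the axes are right-handed (so a half turn about x gives the same grasp; the last joint's range is limited). The gripper opens to 85 mm and grips with 20 to 120 N. Pads are 22 mm wide; open, the fingers measure 114 mm over their backs; the gripper's body (76 mm by 85 mm) begins 54 mm behind the grasp point. The pads swing forward as they close: fully open they stand 13 mm farther back than shut.
Start: joints at [1.213, 0.124, 1.65, -0, 1.367, -0.083], TCP at [176.402, 625.593, 206.422] pointing down, gripper open.
Joint ranges: [-2.61, 2.61], [-1.02, 2.33], [0.03, 2.71], [-1.35, 4.49], [0.32, 2.68], [-2.91, 2.91]. Speed limits (rad/s): [2.57, 2.57, 3.14, 3.14, 3.14, 3.14].

## Interface

Orientations are given as a 3x3 rotation matrix whose columns are the frame's x, y, z axes.
In Python, from rig import readout, imaging, manip gives the robot as it stands.
- The arm moves only by the shell command python3 -m handwheel 'ROWS' [OPENING] [FORCE]. ROWS is a JSON object of lists of equal length, an entry for each row: "dp": the shift along the tool's x, y, z in m, a list of three; "yaw": the turn about the tool's x in degrees. A call has 1 to 5 rows; each row is the pose to reach, as a shift and turn from the pose commanded when the call began, along the tool's axes at that moment; what a row does not reach only later rows make up. A row lasts 1/8 s, in which the tool goes at most 62.5 mm and 10.7 degrees, less where a joint would pass 70% of its speed; a pose out of reach is approached as far as the arm can. A call with a gripper value outside its range is refused whole. OPENING is the finger opening in m, from 0 to 0.0854, set as the call begins (- or left out, the last holds). The fingers move at their own pace and stop on an object; FORCE is the grip in N (left out, the last holds). Time passes only in rows, so rows that repeat a pose let the fingers close. It gives the time, the measured TCP pose, the force and the opening at its end, in the units of the state.
- readout.sense(): the state, without advancing time (a new reading comes with each control period).
- imaging.snapshot(name): name is "side" or "top"; returns a dict with "frame" (420x560x3 uint8, blue, green, red), "depth" (420x560 float32, mm along the optical axis (not along the pixel's ray), 0 where there is no reading), "intrinsics" (3x3 intrinsics, pixels), "D" ([k1, k2, p1, p2, k3] as OpenCV has them; the pictures are not rectified), "R" (3x3) and "t" (3): a world point X has camera coordinates R X + t. Camera axes: x right, y down, z forward; pixel columns grow to the right and rows downward; lengths in mm; the calibration is good to about 2 mm. A picture is of the moment at which its call begins.
- manip.sign_off(): hands the job in, once; it reports no verdict.
The state is a dict: "clock": time; "qpos": joint angles; "qvel": joint speeds; "tau": joint torques, N m; "position": TCP position; "ee_rot": TCP orientation; "force": force on the tool from outside, world axes, zero at the start; "ft_torque": the same for the moment, N m; "grip_width": finger opening in mm.
Only numpy, scipy, OpenCV 4.12 (cv2) and the standard library are available. Lean on these libraries where they do the work, as an engineer would, in place of code of your own. Each camera call takes 0.05 s, during which the arm holds its last target.

## Task

Someone has piled the loupe, the small sample tray, the lens cap and the card box on top of each other: take the pile apart from the top down, one thing at a time, and set each down upright in the recess of its own low dark stand - the loupe in the square stand, the sample tray in the narrow oblong one, the lens cap in the round one and last the card box in the wide oblong one, the oblong things lying along their stands. Let nothing tumble, and leave the tape roll and the computer mouse where they are.

Things in the scene. Friction and masses are not known exactly. Their poses are not given: they have to be found in the camera images.
- loupe_mid (a point): Top of the pile: black eye loupe, a stubby round tapering piece 35 mm across at the foot, 31 mm high, standing upright. The point is its centre, 15.5 mm above its underside; z up. Grip the barrel, 22 mm wide for gripping across its x or its y axis, from 8 mm to 31 mm above its underside; below 8 mm there is a wider foot (about 30 x 30 mm). It stands across the side walls of the sample tray.
- sample_tray_mid (a point): Second from the top: small open grey tray with a dark foam filling, 30 mm (x) x 58 mm (y, long) x 16 mm high. The point is its centre, 8 mm above its underside; z up. Grip it across x (30 mm). It lies on the lens cap, at any angle to the card box.
- lens_cap_mid (a point): Third: flat round black lens cap, 53 mm diameter, 13 mm high. The point is its centre, 6.5 mm above its underside; z up. It lies on the card box's lid.
- card_box_mid (a point): Bottom of the pile: closed grey index-card box, 60 mm (x) x 94 mm (y, long) x 32 mm high, lid fixed. The point is its centre, 16 mm above its underside; z up. Grip it across x (60 mm). It stands on the worktop.
- stand_square: Fixed low dark wooden stand with grey felt floor, for the loupe: square recess 54 x 54 mm, 68 x 68 mm outside; base 3 mm thick (recess floor 3 mm above the worktop) with a 7 mm wide rim 3 mm higher. Origin: centre of its underside on the worktop, z up.
- stand_narrow: Fixed low stand for the sample tray: oblong recess 44 mm (x) x 72 mm (y, long), 58 x 86 mm outside; base 3 mm thick (recess floor 3 mm above the worktop) with a 7 mm wide rim 3 mm higher. Origin: centre of its underside on the worktop, z up.
- stand_round: Fixed low stand for the lens cap: round recess 67 mm diameter, 81 mm outside; base 3 mm thick (recess floor 3 mm above the worktop) with a 7 mm wide rim 3 mm higher. Origin: centre of its underside on the worktop, z up.
- stand_wide: Fixed low stand for the card box: oblong recess 74 mm (x) x 108 mm (y, long), 88 x 122 mm outside; base 3 mm thick (recess floor 3 mm above the worktop) with a 7 mm wide rim 3 mm higher. Origin: centre of its underside on the worktop, z up.
- tape: Bystander, loose: roll of tan sticky tape lying flat, 92 mm across, 25 mm high. Origin: centre of its underside.
- mouse: Bystander, loose: black computer mouse, 100 mm (x) x 59 mm (y), 34 mm high. Origin: centre of its underside.

How it is judged (in metres and radians):
On the way, in this order (a step that is already met when the one before it is completed fails the run):
1. the loupe stands in the square stand (horizontal distance between loupe_mid and stand_square below 0.017 m and z of loupe_mid in the frame of stand_square between 0.0165 and 0.0198 m and angle between loupe_mid's own z axis and vertical below 0.06 rad), for 0.2 s.
2. the sample tray lies in the narrow stand (horizontal distance between sample_tray_mid and stand_narrow below 0.011 m and z of sample_tray_mid in the frame of stand_narrow between 0.009 and 0.0123 m and angle between sample_tray_mid's own z axis and vertical below 0.06 rad and angle between the y axis of sample_tray_mid and the y axis of stand_narrow, either way round below 0.3 rad), for 0.2 s.
3. the lens cap lies in the round stand (horizontal distance between lens_cap_mid and stand_round below 0.009 m and z of lens_cap_mid in the frame of stand_round between 0.0075 and 0.0108 m and angle between lens_cap_mid's own z axis and vertical below 0.06 rad), for 0.2 s.
4. the card box stands in the wide stand (horizontal distance between card_box_mid and stand_wide below 0.011 m and z of card_box_mid in the frame of stand_wide between 0.017 and 0.0203 m and angle between card_box_mid's own z axis and vertical below 0.06 rad and angle between the y axis of card_box_mid and the y axis of stand_wide, either way round below 0.3 rad), for 0.2 s.
At the end, for the whole second after the job is handed in: Each thing rests flat on its recess floor (height +1.3/-2 mm, tilt < 0.06 rad), released and still, centre within 17 (loupe), 11 (tray), 9 (cap), 11 mm (card box) of the stand's centre; tray and card box within 0.3 rad of along their stands, either way round (all of step 1 and all of step 2 and all of step 3 and all of step 4 and linear speed of each of loupe, sample_tray, lens_cap, card_box below 0.02 m/s); the robot touches nothing.
It fails at once if one of the four things tumbled (tilted more than 0.7 rad) (angle between any of loupe_mid, sample_tray_mid, lens_cap_mid, card_box_mid's own z axis and vertical above 0.7 rad).
It fails at once if the tape roll or the mouse was moved by more than 25 mm (distance of any of tape, mouse from where it was at the start of the episode above 0.025 m).
It also fails if it takes over 96 s, if anything falls off the work surface, if the arm or the gripper's body presses on something with over 40 N, if the wrist force passes 120 N, or if a joint passes its speed limit or range.

## Working session

There is one attempt and no reset: what is moved stays moved. The work goes in short steps, Python scripts to look and compute and a shell command to move; the robot and the scene stay as the last step left them, time stands still between calls to the robot, and variables do not carry over. Pictures are saved under pics/ and viewed, and the job is handed in when it is done.

```bash
ls; mkdir -p pics; python3 - <<'E'
from rig import readout, imaging, manip
import cv2,numpy as np
print(manip.grip_point_offset)
s=readout.sense();print(s)
for n in("top","side"):
    d=imaging.snapshot(n);cv2.imwrite(f"pics/{n}0.png",d["frame"]);np.savez(f"{n}0.npz",**d)
    print(n,d["intrinsics"],d["D"],d["R"],d["t"])
E
```

```text
pics
18.700000000000003
{'clock': 0.0, 'qpos': array([ 1.21339599e+00,  1.24524561e-01,  1.65168618e+00, -1.66839480e-05,
        1.36748311e+00, -8.25860000e-02]), 'qvel': array([-0.00019928,  0.00124245,  0.00110744, -0.00097217,  0.00130047,
       -0.00047593]), 'tau': array([ 1.11238967e-05, -4.23626590e+01, -3.65446472e+01, -1.86585571e-04,
        7.08411913e-03, -3.46566168e-06]), 'position': array([176.18019499, 624.97812123, 205.13327466]), 'ee_rot': array([[-7.19776635e-04,  2.71364232e-01,  9.62476460e-01],
       [-1.97414192e-03,  9.62474448e-01, -2.71365141e-01],
       [-9.99997792e-01, -2.09538741e-03, -1.57055114e-04]]), 'force': array([-0.1372471 ,  0.61825425, -0.84600908]), 'ft_torque': array([ 0.03934875, -0.01713578,  0.03528791]), 'grip_width': 85.19959063390175}
top [[470.63687367   0.         280.73195441]
 [  0.         470.63687367 218.2143922 ]
 [  0.           0.           1.        ]] [-0.04040672  0.          0.          0.          0.        ] [[-0.01993052 -0.99957234  0.02139905]
 [-0.99136282  0.01698283 -0.13004364]
 [ 0.12962461 -0.02380606 -0.99127732]] [  11.54880901  547.23696832 1204.23737411]
side [[470.62845321   0.         279.97113438]
 [  0.         470.62845321 214.6029357 ]
 [  0.           0.           1.        ]] [-0.00538026  0.          0.          0.          0.        ] [[ 0.96580128 -0.25805417 -0.02521793]
 [-0.11268829 -0.33016696 -0.93717188]
 [ 0.23351498  0.90796356 -0.34795535]] [-512.98613334  131.75498651 1229.52516435]
```

View pics/top0.png

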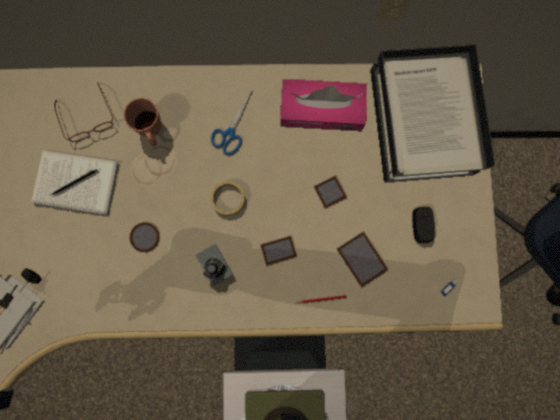

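View pics/side0.png

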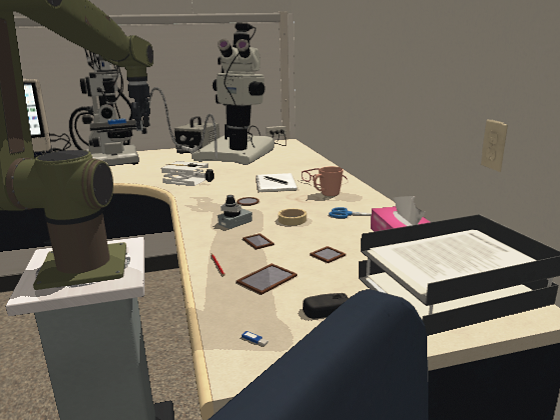

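```bash
cat > h.py <<'E'
import numpy as np,cv2
def cloud(d):
    h,w=d["depth"].shape
    u,v=np.meshgrid(np.arange(w),np.arange(h))
    p=cv2.undistortPoints(np.stack([u,v],-1).reshape(-1,1,2).astype(np.float64),d["intrinsics"],d["D"]).reshape(h,w,2)
    z=d["depth"].astype(float)
    c=np.dstack([p[...,0]*z,p[...,1]*z,z])
    W=(c-d["t"])@d["R"]
    W[z==0]=np.nan
    return W
def px2w(d,uv,z):
    p=cv2.undistortPoints(np.array(uv,float).reshape(-1,1,2),d["intrinsics"],d["D"]).reshape(-1,2)
    r=np.c_[p,np.ones(len(p))]@d["R"]; o=-d["R"].T@d["t"]
    return o+r*((z-o[2])/r[:,2])[:,None]
def w2px(d,X):
    return cv2.projectPoints(np.array(X,float).reshape(-1,1,3),cv2.Rodrigues(d["R"])[0],d["t"],d["intrinsics"],d["D"])[0].reshape(-1,2)
E
python3 - <<'E'
from h import *
d=dict(np.load("top0.npz"));W=cloud(d)
f=cv2.convertScaleAbs(d["frame"],alpha=2)
a=cv2.resize(f[230:300,180:250],None,fx=8,fy=8,interpolation=cv2.INTER_NEAREST)
cv2.imwrite("pics/pile.png",a)
b=cv2.resize(f[165:310,225:405],None,fx=4.4,fy=4,interpolation=cv2.INTER_CUBIC)
b=cv2.resize(f[165:310,225:405],None,fx=4,fy=4,interpolation=cv2.INTER_CUBIC)
cv2.imwrite("pics/stands.png",b)
s=dict(np.load("side0.npz"))
cv2.imwrite("pics/pileside.png",cv2.resize(cv2.convertScaleAbs(s["frame"],alpha=2)[180:245,195:290],None,fx=8,fy=8,interpolation=cv2.INTER_NEAREST))
np.set_printoptions(linewidth=250)
print(np.round(W[242:292:2,192:240:2,2]).astype(int))
print(np.nanmedian(W[290:320,150:190,2]))
E
```

```text
[[                  -5                   -5                   -1                   -5                    1                    3                    1                   -3                    0                    4                    1
                     1                   -3                   -4                    1                    3                    1                   -3                   -2                   -5                    1                   -4
                    -4                   -3]
 [                  -3                   -2                    1                    1                    2                   -1                   -4                   -2                    3                    0                    0
                    35                   -2                    2                    0                   -6                   -2                   -3                   -2                   -1                   -6                    1
                    -1                    1]
 [                  -5                    1                    0              
[... 11056 characters left out ...]
                  -4                   -1                    4
                     0                    1]
 [                  -4                    1                    2                    1                   -6                    2                    1                    0                   -4                   -2                   -3
                    -2                   -3                   -2                   -3                   -5                   -2                    0                   -2                    2                   -3                   -4
                     0                   -4]]
-0.6936988897029149<stdin>:12: RuntimeWarning: invalid value encountered in cast
```

View pics/pile.png

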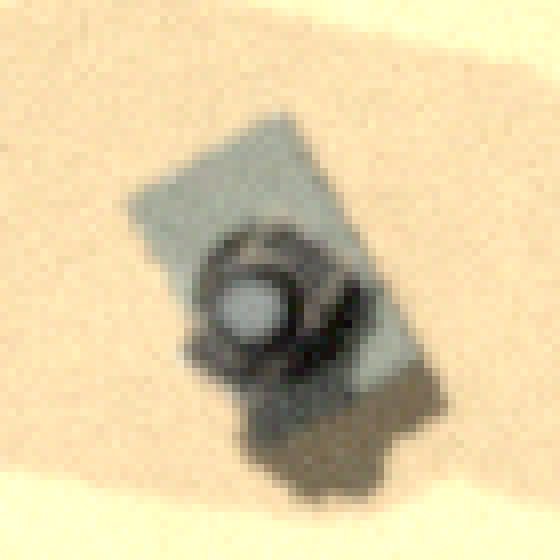

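View pics/stands.png

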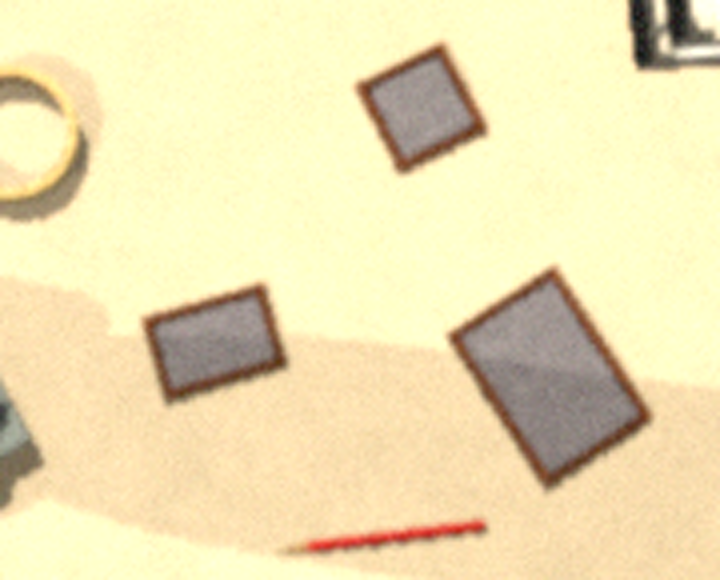

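View pics/pileside.png

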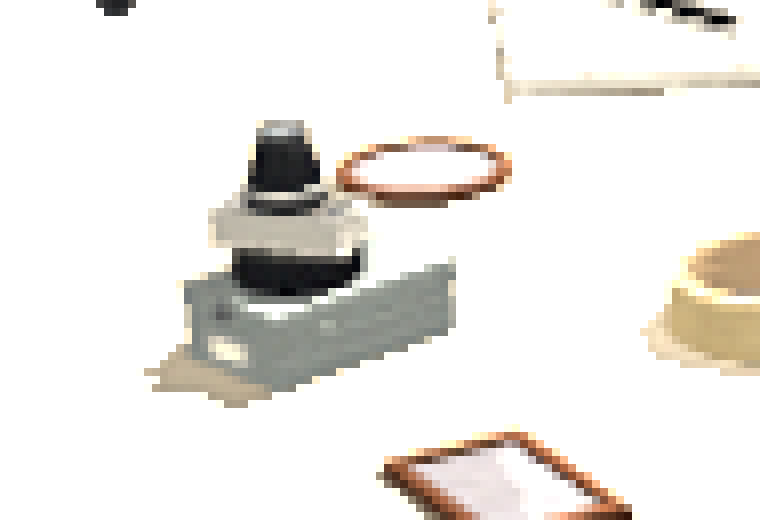

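```bash
cat >> h.py <<'E'
def ortho(d,z,x0,x1,y0,y1,s=2):
    # image: rows = x descending, cols = y descending ; s px per mm
    ys=y1-np.arange((y1-y0)*s)/s; xs=x1-np.arange((x1-x0)*s)/s
    Y,X=np.meshgrid(ys,xs)
    P=w2px(d,np.stack([X,Y,np.full_like(X,z)],-1)).reshape(*X.shape,2).astype(np.float32)
    return cv2.remap(d["frame"],P[...,0],P[...,1],cv2.INTER_LINEAR)
E
python3 - <<'E'
from h import *
for n in("top0","side0"):
    d=dict(np.load(n+".npz"))
    print(n)
    x0,x1,y0,y1=280,720,-330,450
    o=ortho(d,6,x0,x1,y0,y1,2).astype(float)
    lum=o.sum(2); 
    ratio=o[...,0]/(o[...,2]+1)   # b/r : desk low
    m=((lum<330)).astype(np.uint8)
    # stands: grey felt or brown rim: compare to desk colour
    desk=np.median(o.reshape(-1,3),0); print(desk)
    hsv=cv2.cvtColor(o.astype(np.uint8),cv2.COLOR_BGR2HSV)
    m=((ratio>0.72)|(lum<190)).astype(np.uint8)*255
    m=cv2.morphologyEx(m,cv2.MORPH_OPEN,np.ones((5,5)));m=cv2.morphologyEx(m,cv2.MORPH_CLOSE,np.ones((9,9)))
    cv2.imwrite(f"pics/mask_{n}.png",cv2.resize(m,None,fx=.5,fy=.5)); cv2.imwrite(f"pics/ortho_{n}.png",cv2.resize(cv2.convertScaleAbs(o.astype(np.uint8),alpha=1.7),None,fx=.5,fy=.5))
    for c in cv2.findContours(m,cv2.RETR_EXTERNAL,cv2.CHAIN_APPROX_NONE)[0]:
        if cv2.contourArea(c)<4000: continue
        (cx,cy),(w,h),a=cv2.minAreaRect(c)
        M=cv2.moments(c)
        b=cv2.boxPoints(((cx,cy),(w,h),a)); e1=b[1]-b[0];e2=b[2]-b[1]; e=e1 if np.hypot(*e1)>np.hypot(*e2) else e2
        ang=np.degrees(np.arctan2(-e[0],-e[1]))%180
        print("ctr",x1-cy/2,y1-cx/2,"mom",x1-M['m01']/M['m00']/2,y1-M['m10']/M['m00']/2,"size",w/2,h/2,"longaxis deg from x",ang, cv2.contourArea(c)/4)
E
```

```text
top0
[ 99. 126. 142.]
ctr 417.721923828125 179.8846435546875 mom 422.75134231284983 178.63580297181824 size 127.6445083618164 76.44943237304688 longaxis deg from x 28.715073 7674.875
ctr 464.24440002441406 8.927490234375 mom 464.22525263260445 8.980139224699087 size 58.513587951660156 84.70470428466797 longaxis deg from x 105.83239 4704.625
ctr 436.48699951171875 -215.3038330078125 mom 436.6819156381348 -215.56513630828852 size 122.08827209472656 87.56520080566406 longaxis deg from x 31.476868 10299.875
ctr 507.17236328125 367.21502685546875 mom 507.0908282216734 366.9998628039335 size 77.99153137207031 77.17364501953125 longaxis deg from x 83.29015 4707.375
ctr 621.7034759521484 -134.97174072265625 mom 621.841141626279 -135.1110344152347 size 67.26899719238281 66.1513671875 longaxis deg from x 25.016953 4255.625
ctr 683.5 -304.5 mom 684.687076191516 -305.46988609483606 size 73.0 50.0 longaxis deg from x 0.0 3434.875
side0
[174. 208. 224.]
ctr 500.2500305175781 60.24993896484375 mom 500.25 60.25 size 439.49993896484375 779.4998779296875 longaxis deg from x 90.0 342590.25
```

View pics/mask_top0.png

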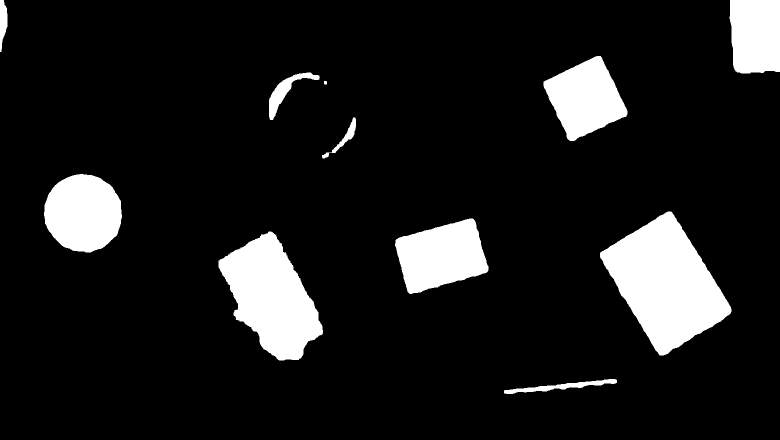

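View pics/ortho_top0.png

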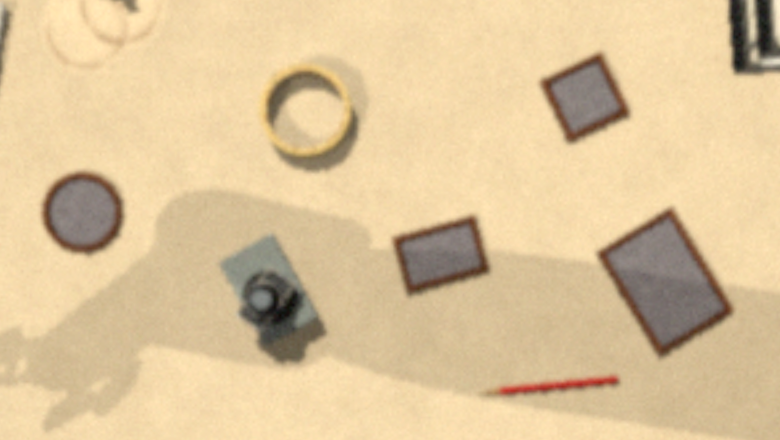

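```bash
python3 - <<'E'
from h import *
d=dict(np.load("top0.npz"));s=dict(np.load("side0.npz"))
W=cloud(d)
rows=[]
for z in (32,61,92):
    rows.append(cv2.convertScaleAbs(ortho(d,z,350,480,120,240,2),alpha=2))
    cv2.putText(rows[-1],str(z),(5,20),0,.6,(0,0,255))
a=np.hstack(rows)
b=np.hstack([cv2.convertScaleAbs(ortho(s,z,350,480,120,240,2),alpha=1.3) for z in (32,61,92)])
cv2.imwrite("pics/p1.png",np.vstack([a,b]))
print(w2px(d,[[400,180,61]]),w2px(s,[[400,180,61]]))
Z=W[...,2];X=W[...,0];Y=W[...,1]
r=(abs(X-415)<80)&(abs(Y-180)<80)
for lo,hi in((27,37),(40,48),(53,66),(85,98)):
    m=r&(Z>lo)&(Z<hi)
    p=np.c_[X[m],Y[m]].astype(np.float32)
    print(lo,hi,len(p),p.mean(0),np.median(Z[m]),cv2.minAreaRect(p),cv2.minEnclosingCircle(p))
E
```

```text
[[211.68411211 275.73395519]] [[223.87372769 204.99354835]]
27 37 451 [434.83115 179.95445] 31.07943904880058 ((428.8136291503906, 179.78033447265625), (94.41261291503906, 60.563880920410156), 29.121353149414062) ((428.2035217285156, 180.0228271484375), 54.41804885864258)
40 48 87 [416.7789 171.1479] 43.512662052630084 ((420.82232666015625, 175.83917236328125), (52.706077575683594, 47.54115295410156), 29.531156539916992) ((416.3316955566406, 177.67527770996094), 30.193986892700195)
53 66 127 [419.3543  177.09647] 56.96298960580653 ((418.10528564453125, 178.43234252929688), (31.846904754638672, 58.00917434692383), 53.730133056640625) ((418.4123229980469, 179.4506072998047), 32.04130554199219)
85 98 67 [417.76364 179.28052] 89.40488412024848 ((417.81524658203125, 179.35186767578125), (21.021804809570312, 20.70792007446289), 65.16866302490234) ((417.404052734375, 179.170654296875), 11.380898475646973)
```

View pics/p1.png

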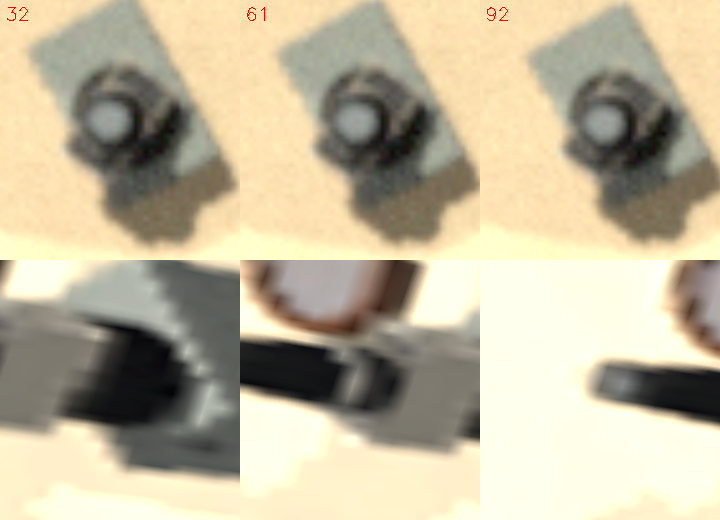

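```bash
cat > go.py <<'E'
# usage: go.py x y z jawdeg  -> shift in tool axes (m) and yaw deg from current measured pose
import sys,numpy as np
from rig import readout
s=readout.sense();R=s["ee_rot"];p=s["position"]
j=np.degrees(np.arctan2(R[1,1],R[0,1]))
print("t",round(s["clock"],2),"p",p.round(1),"jaw",round(j,1),"q",s["qpos"].round(2),"F",s["force"].round(1),"w",round(s["grip_width"],1),"tilt",np.degrees(np.arccos(-R[2,0])).round(2))
if len(sys.argv)>1:
    x,y,z,a=map(float,sys.argv[1:5])
    d=R.T@(np.array([x,y,z])-p)/1000
    for k in (0,180):
        print("dp",d.round(4),"yaw",round((j-(a+k)+180)%360-180,1),"n62:",np.linalg.norm(d)/.0625)
E
python3 go.py 417.6 179.2 150 53.7
```

```text
t 0.1 p [176.2 625.  205.2] jaw 74.3 q [ 1.21  0.12  1.65 -0.    1.37 -0.08] F [-0.2  0.5 -0.4] w 85.4 tilt 0.11
dp [ 0.0559 -0.3635  0.3533] yaw 20.6 n62: 8.15971717456623
dp [ 0.0559 -0.3635  0.3533] yaw -159.4 n62: 8.15971717456623
```

```bash
python3 -m handwheel '{"dp":[[0,-0.036,0.035],[0,-0.073,0.071],[0.0,-0.109,0.106],[0.0,-0.145,0.141],[0.0,-0.182,0.177]],"yaw":[4,8,12,16,20.6]}' 0.06 30
python3 go.py 417.6 179.2 150 53.7
```

```text
clock: 0.72
position: [297.7, 400.8, 205.9]
ee_rot: [[-0.0, 0.594, 0.804], [-0.0, 0.804, -0.594], [-1.0, -0.001, 0.0]]
force: [1.1, 0.7, -0.2]
grip_width: 60.1
t 0.72 p [297.7 400.8 205.9] jaw 53.5 q [ 0.82 -0.22  1.98 -0.    1.38 -0.11] F [ 1.1  0.7 -0.2] w 60.1 tilt 0.03
dp [ 0.056  -0.1069  0.2281] yaw -0.2 n62: 4.128996187546684
dp [ 0.056  -0.1069  0.2281] yaw 179.8 n62: 4.128996187546684
```

```bash
python3 -m handwheel '{"dp":[[0,-0.025,0.055],[0,-0.054,0.115],[0.02,-0.08,0.171],[0.04,-0.1069,0.228],[0.04,-0.1069,0.228]],"yaw":[0,0,0,0,0]}' 0.06 30
python3 go.py 417.6 179.2 71 53.7; python3 - <<'E'
from rig import imaging
from h import *
a=imaging.snapshot("top");b=imaging.snapshot("side")
W=cloud(a)
A=cv2.resize(a["frame"][200:320,150:280],(520,480),interpolation=cv2.INTER_CUBIC);
B=cv2.resize(b["frame"][130:250,170:240],(280,480),interpolation=cv2.INTER_CUBIC)
cv2.imwrite("pics/s1.png",np.hstack([cv2.convertScaleAbs(A,alpha=2),cv2.convertScaleAbs(B,alpha=1.3)]))
E
```

```text
clock: 1.35
position: [417.6, 178.0, 164.4]
ee_rot: [[-0.003, 0.597, 0.802], [-0.001, 0.802, -0.597], [-1.0, -0.003, -0.002]]
force: [0.5, 0.8, 0.4]
grip_width: 60.1
t 1.35 p [417.6 178.  164.4] jaw 53.4 q [ 0.28 -0.3   2.11 -0.    1.33 -0.65] F [0.5 0.8 0.4] w 60.1 tilt 0.19
dp [ 0.0934  0.0012 -0.0005] yaw -0.3 n62: 1.4942361302197464
dp [ 0.0934  0.0012 -0.0005] yaw 179.7 n62: 1.4942361302197464
```

View pics/s1.png

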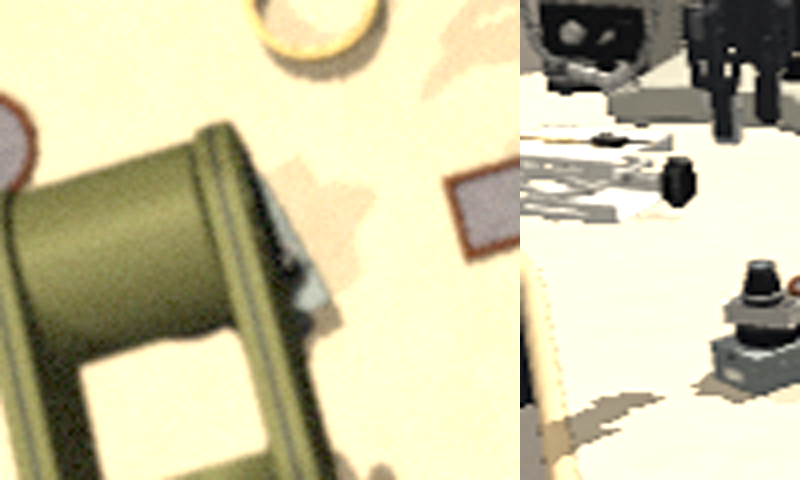

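```bash
python3 - <<'E'
from h import *
s=dict(np.load("side0.npz"))
j=np.array([.597,.802,0])
for z in (164.4,170,176):
  print(z,w2px(s,[np.array([417.6,178,z])+k*j for k in(-44,-30,30,44)]).round(1).tolist(), w2px(s,[[417.6,179.2,92]]))
E
```

```text
164.4 [[220.5, 176.3], [222.8, 175.0], [232.0, 170.0], [234.0, 168.9]] [[228.89019266 195.01086553]]
170 [[220.4, 174.4], [222.6, 173.2], [231.9, 168.3], [233.9, 167.1]] [[228.89019266 195.01086553]]
176 [[220.3, 172.5], [222.5, 171.3], [231.7, 166.4], [233.8, 165.3]] [[228.89019266 195.01086553]]
```

```bash
python3 - <<'E'
from rig import imaging,readout
from h import *
print(readout.sense()["position"])
b=imaging.snapshot("side");W=cloud(b)
m=(abs(W[...,0]-417)<90)&(abs(W[...,1]-178)<90)&(W[...,2]>105)&(W[...,2]<260)
v,u=np.where(m)
j=np.array([.597,.802,0]);k=np.array([.802,-.597,0]);T=np.array([417.6,178,0])
for vv in range(150,180):
    q=v==vv
    if q.any():
        P=W[vv,u[q]]-T
        print(vv,u[q].min(),u[q].max(),"z",P[:,2].round(0).astype(int).tolist()[:14],"j",(P@j).round(0).astype(int).tolist()[:14],"k",(P@k).round(0).astype(int).tolist()[:3])
cv2.imwrite("pics/s2.png",cv2.resize(b["frame"][120:220,170:280],None,fx=6,fy=6,interpolation=cv2.INTER_NEAREST))
E
```

```text
[417.51372489 180.23859509 165.61131162]
150 212 234 z [245, 246, 247, 248, 248, 246, 247, 248, 246, 244, 243, 242, 229, 227] j [-57, -57, -61, -67, -64, -57, -61, -62, -52, -45, -38, -35, 21, 29] k [-15, -11, -5]
151 212 234 z [243, 242, 244, 243, 243, 244, 244, 244, 243, 241, 241, 240, 224, 223] j [-59, -56, -61, -57, -58, -60, -57, -59, -54, -43, -46, -38, 26, 33] k [-14, -12, -6]
152 215 234 z [237, 239, 240, 241, 239, 239, 237, 237, 236, 220, 221, 221, 220, 221] j [-47, -52, -57, -57, -49, -48, -42, -42, -35, 33, 28, 31, 35, 32] k [-11, -5, 1]
153 217 234 z [235, 235, 234, 235, 234, 233, 233, 232, 218, 217, 218, 218, 218, 218] j [-47, -46, -41, -45, -39, -35, -35, -30, 28, 32, 31, 30, 32, 31] k [-5, -2, -1]
154 217 234 z [230, 231, 231, 231, 231, 230, 231, 230, 216, 215, 214, 215, 215, 215] j [-41, -44, -42, -41, -39, -36, -38, -32, 25, 29, 32, 31, 31, 32] k [-8, -3, -1]
155 217 234 z [227, 229, 226, 227, 228, 226, 227, 226, 210, 213, 210, 212, 212, 213] j [-40, -46, -36, -38, -41, -32, -35, -30, 34, 24, 35, 29, 28, 29] k [-9, -2, -5]
156 217 234 z [225, 224, 225, 225, 224, 223,
[... 608 characters left out ...]
k [-9, -6, 1]
160 217 233 z [212, 212, 213, 214, 213, 212, 212, 212, 195, 196, 195, 196, 196] j [-41, -40, -40, -45, -41, -36, -35, -36, 30, 29, 33, 30, 32] k [-10, -7, -3]
161 217 224 z [209, 210, 209, 211, 211, 210, 210, 209] j [-41, -42, -38, -45, -44, -41, -37, -36] k [-10, -6, -5]
162 217 224 z [206, 206, 207, 208, 209, 205, 207, 206] j [-42, -41, -41, -44, -47, -34, -38, -33] k [-10, -7, -4]
163 218 224 z [204, 204, 204, 204, 204, 203, 204] j [-42, -43, -42, -41, -39, -36, -36] k [-7, -2, 0]
164 218 224 z [198, 198, 200, 200, 200, 201, 200] j [-31, -33, -37, -36, -36, -40, -33] k [-13, -8, -3]
165 218 223 z [196, 197, 195, 197, 198, 197] j [-36, -39, -31, -36, -40, -34] k [-10, -5, -7]
```

View pics/s2.png

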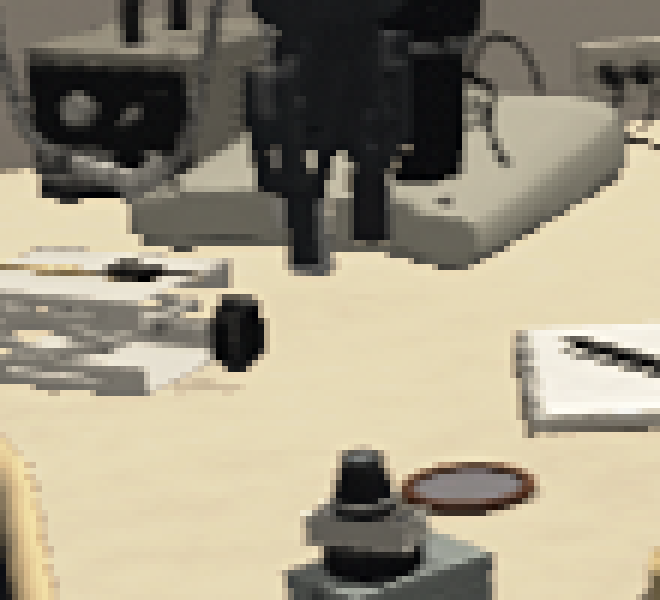

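```bash
python3 - <<'E'
from h import *
from rig import imaging
for n in("side0","now"):
    b=dict(np.load("side0.npz")) if n=="side0" else imaging.snapshot("side")
    W=cloud(b)
    m=(abs(W[...,0]-417)<18)&(abs(W[...,1]-178)<18)&(W[...,2]>20)&(W[...,2]<140)
    v,u=np.where(m)
    for vv in range(v.min(),v.max(),2): print(vv,np.nanmedian(W[vv,u[v==vv]],0).round(1))
    m=(abs(W[...,0]-500)<50)&(abs(W[...,1]-80)<40);print("desk",np.nanmedian(W[m][:,2]))
E
python3 go.py
```

```text
195 [420.8 181.3  90.8]
197 [417.6 169.8  88.3]
199 [417.8 165.1  83.5]
201 [416.5 167.3  76.2]
203 [412.6 167.6  70.1]
205 [411.8 164.3  64.5]
207 [408.1 168.3  57.6]
209 [407.6 170.7  50. ]
211 [411.1 164.5  44.7]
213 [nan nan nan]
215 [400.7 163.1  33.6]
desk -0.5560675651882632
195 [420.  185.6  90.4]
197 [417.5 168.3  88.7]
199 [417.8 165.8  82.8]
201 [416.5 167.2  76.3]
203 [417.1 166.8  69.8]
205 [417.  163.9  64. ]
207 [408.9 164.6  58.2]
209 [407.5 166.9  51.1]
211 [407.4 171.1  43.7]
213 [400.1 166.9  39. ]
desk -0.45056100027175044
t 1.55 p [417.5 181.9 166.7] jaw 53.7 q [ 0.29 -0.3   2.11  0.    1.33 -0.64] F [-0.  -0.1  0.5] w 59.7 tilt 0.03
  return np.nanmean(a, axis, out=out, keepdims=keepdims)
```

```bash
cat > tip.py <<'E'
from rig import imaging,readout
from h import *
s=readout.sense();R=s["ee_rot"];T=s["position"]
print(T.round(1),s["grip_width"])
b=imaging.snapshot("side");W=cloud(b)
P=(W-T)@R
m=(abs(P[...,1])<60)&(abs(P[...,2])<16)&(P[...,0]<20)&(P[...,0]>-90)
for lo,hi in((-60,-2),(2,60)):
    q=m&(P[...,1]>lo)&(P[...,1]<hi)
    x=np.sort(P[q][:,0])[::-1]; print("tool-x of lowest",x[:12].round(0))
    for a in range(-70,10,5):
        r=q&(abs(P[...,0]-a)<2.5)
        if r.any(): print(a,P[r][:,1].min().round(),P[r][:,1].max().round(),end="; ")
    print()
E
python3 -m handwheel '{"dp":[[0,0,0],[0,0,0],[0,0,0],[0,0,0]],"yaw":[0,0,0,0]}' 0.022 30
python3 tip.py
python3 -m handwheel '{"dp":[[0,0,0],[0,0,0],[0,0,0]],"yaw":[0,0,0]}' 0.085 30
python3 tip.py
```

```text
clock: 2.05
position: [417.6, 181.5, 166.5]
ee_rot: [[0.0, 0.592, 0.806], [0.0, 0.806, -0.592], [-1.0, 0.0, 0.0]]
force: [-0.0, -0.1, 0.3]
grip_width: 22.0
[417.6 181.5 166.5] 22.04874063316707
tool-x of lowest [-24. -24. -24. -25. -25. -27. -28. -28. -28. -29. -29. -29.]
-70 -43.0 -19.0; -65 -32.0 -15.0; -60 -33.0 -10.0; -55 -30.0 -17.0; -50 -30.0 -11.0; -45 -28.0 -9.0; -40 -26.0 -17.0; -35 -30.0 -15.0; -30 -25.0 -14.0; -25 -19.0 -14.0; 
tool-x of lowest [-25. -27. -27. -28. -29. -29. -30. -30. -31. -32. -33. -33.]
-70 7.0 16.0; -65 9.0 18.0; -60 8.0 17.0; -55 6.0 15.0; -50 7.0 20.0; -45 7.0 14.0; -40 9.0 17.0; -35 9.0 18.0; -30 6.0 17.0; -25 8.0 15.0; 
clock: 2.48
position: [417.7, 181.1, 166.4]
ee_rot: [[-0.0, 0.593, 0.805], [0.0, 0.805, -0.593], [-1.0, -0.0, -0.0]]
force: [0.4, -0.2, 0.4]
grip_width: 75.4
[417.7 181.1 166.4] 75.42615416236357
tool-x of lowest [-34. -34. -34. -34. -36. -36. -37. -37. -37. -38. -38. -38.]
-70 -59.0 -41.0; -65 -56.0 -41.0; -60 -51.0 -42.0; -55 -56.0 -37.0; -50 -57.0 -41.0; -45 -54.0 -38.0; -40 -52.0 -41.0; -35 -49.0 -40.0; 
tool-x of lowest [-34. -36. -36. -37. -37. -37. -37. -38. -39. -39. -40. -40.]
-70 32.0 45.0; -65 33.0 44.0; -60 35.0 41.0; -55 33.0 42.0; -50 35.0 42.0; -45 34.0 39.0; -40 31.0 43.0; -35 34.0 39.0;
```

```bash
python3 go.py 417.6 179.2 71 53.7; python3 -m handwheel '{"dp":[[0.02,-0.001,0.001],[0.045,-0.002,0.001],[0.07,-0.002,0.001],[0.09,-0.002,0.001],[0.095,-0.002,0.001]],"yaw":[0,0,0,0,0]}' 0.06 30
python3 tip.py;python3 go.py 417.6 179.2 71 53.7;  python3 - <<'E'
from rig import imaging
from h import *
b=imaging.snapshot("side")
B=cv2.resize(b["frame"][150:240,180:280],None,fx=6,fy=6,interpolation=cv2.INTER_CUBIC)
cv2.imwrite("pics/s3.png",B)
E
```

```text
t 2.52 p [417.7 181.1 166.4] jaw 53.6 q [ 0.29 -0.3   2.11  0.    1.33 -0.65] F [ 0.7  0.5 -0.4] w 81.7 tilt 0.0
dp [ 0.0954 -0.0016  0.0011] yaw -0.1 n62: 1.5270174355042532
dp [ 0.0954 -0.0016  0.0011] yaw 179.9 n62: 1.5270174355042532
clock: 3.15
position: [416.2, 178.6, 69.9]
ee_rot: [[-0.003, 0.593, 0.805], [-0.001, 0.805, -0.593], [-1.0, -0.002, -0.002]]
force: [0.2, -0.0, -0.2]
grip_width: 60.2
[416.2 178.6  69.9] 60.18243025105877
tool-x of lowest [19. 19. 18. 18. 18. 18. 17. 17. 17. 16. 15. 15.]
-70 -48.0 -39.0; -65 -45.0 -35.0; -60 -48.0 -33.0; -55 -47.0 -35.0; -50 -49.0 -30.0; -45 -48.0 -32.0; -40 -44.0 -33.0; -35 -38.0 -34.0; -30 -38.0 -34.0; -20 -14.0 -4.0; -15 -15.0 -3.0; -10 -14.0 -3.0; -5 -15.0 -4.0; 0 -21.0 -3.0; 5 -18.0 -7.0; 
tool-x of lowest [ 14.   2.  -0. -10. -15. -19. -20. -20. -20. -21. -21. -28.]
-70 29.0 38.0; -65 24.0 40.0; -60 24.0 33.0; -55 24.0 35.0; -50 24.0 34.0; -45 27.0 32.0; -40 21.0 34.0; -35 24.0 32.0; -30 28.0 34.0; -20 2.0 13.0; -15 7.0 7.0; -10 5.0 5.0; 0 4.0 11.0; 
t 3.2 p [416.5 178.7  70.2] jaw 53.7 q [ 0.29 -0.2   2.2   0.    1.14 -0.65] F [-0.9  0.5 -0.6] w 59.8 tilt 0.13
dp [-0.0008  0.001   0.0006] yaw -0.0 n62: 0.02270588816938323
dp [-0.0008  0.001   0.0006] yaw 180.0 n62: 0.02270588816938323
```

View pics/s3.png

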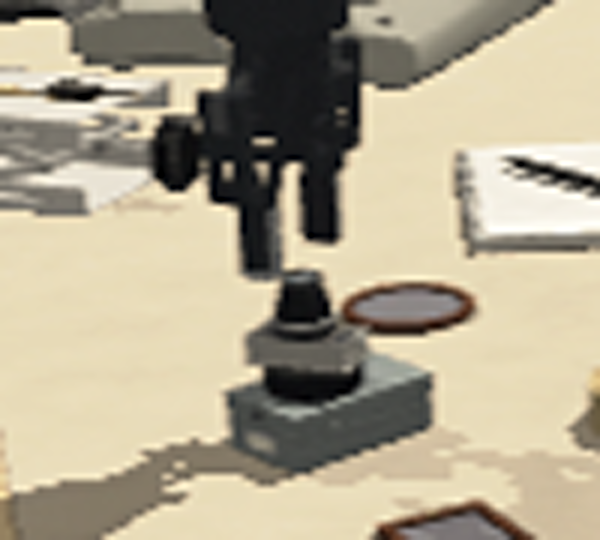

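```bash
python3 -m handwheel '{"dp":[[0,0,0],[0,0,0],[0,0,0],[0,0,0],[0,0,0]],"yaw":[0,0,0,0,0]}' 0.012 20; python3 go.py
```

```text
clock: 3.88
position: [417.3, 179.0, 71.5]
ee_rot: [[0.0, 0.593, 0.805], [0.0, 0.805, -0.593], [-1.0, 0.0, 0.0]]
force: [-0.3, -0.2, -0.2]
grip_width: 11.8
t 3.88 p [417.3 179.   71.5] jaw 53.7 q [ 0.29 -0.2   2.2  -0.    1.14 -0.65] F [-0.3 -0.2 -0.2] w 11.8 tilt 0.01
```

```bash
python3 -m handwheel '{"dp":[[0,0,0],[0,0,0],[0.005,0,0],[0.014,0,0],[0.022,0,0]],"yaw":[0,0,0,0,0]}' 0.06 20; python3 tip.py; python3 go.py
```

```text
clock: 4.5
position: [416.9, 178.8, 48.4]
ee_rot: [[-0.001, 0.593, 0.805], [-0.0, 0.805, -0.593], [-1.0, -0.001, -0.001]]
force: [-0.8, 0.1, 0.2]
grip_width: 59.8
[416.9 178.8  48.4] 59.8124779756862
tool-x of lowest [20. 20. 19. 19. 19. 19. 19. 19. 18. 18. 18. 17.]
-70 -51.0 -39.0; -65 -47.0 -29.0; -60 -49.0 -34.0; -55 -46.0 -35.0; -50 -46.0 -34.0; -45 -50.0 -4.0; -40 -47.0 -5.0; -35 -40.0 -3.0; -30 -38.0 -3.0; -25 -18.0 -4.0; -20 -18.0 -5.0; -15 -19.0 -4.0; -10 -19.0 -3.0; -5 -20.0 -10.0; 0 -18.0 -9.0; 5 -30.0 -9.0; 
tool-x of lowest [ 19.  17.  -7. -11. -28. -29. -31. -31. -32. -32. -34. -36.]
-70 26.0 38.0; -65 23.0 36.0; -60 27.0 35.0; -55 23.0 35.0; -50 27.0 33.0; -45 22.0 34.0; -40 4.0 32.0; -35 27.0 35.0; -30 4.0 37.0; -10 15.0 15.0; -5 15.0 15.0; 
t 4.55 p [416.  178.6  47.3] jaw 53.7 q [ 0.29 -0.16  2.22 -0.    1.09 -0.65] F [-0.9 -0.5 -1.7] w 59.9 tilt 0.17
```

```bash
python3 -m handwheel '{"dp":[[0,0,0],[0,0,0],[0,0,0],[0,0,0],[0,0,0]],"yaw":[0,0,0,0,0]}' 0.01 30; python3 tip.py; python3 go.py;  python3 - <<'E'
from rig import imaging
from h import *
b=imaging.snapshot("side")
B=cv2.resize(b["frame"][150:240,180:280],None,fx=6,fy=6,interpolation=cv2.INTER_CUBIC)
cv2.imwrite("pics/s4.png",B)
E
```

```text
clock: 5.18
position: [417.6, 179.0, 49.8]
ee_rot: [[0.001, 0.593, 0.805], [0.0, 0.805, -0.593], [-1.0, 0.001, 0.0]]
force: [0.7, -0.4, 1.4]
grip_width: 23.2
[417.6 179.   49.8] 23.18690382573354
tool-x of lowest [20. 20. 20. 20. 19. 19. 19. 19. 19. 18. 18. 18.]
-70 -44.0 -19.0; -65 -27.0 -14.0; -60 -31.0 -14.0; -55 -33.0 -16.0; -50 -29.0 -15.0; -45 -29.0 -17.0; -40 -29.0 -4.0; -35 -25.0 -6.0; -30 -24.0 -4.0; -25 -23.0 -3.0; -20 -21.0 -4.0; -15 -24.0 -12.0; -10 -19.0 -4.0; -5 -21.0 -13.0; 0 -21.0 -10.0; 5 -33.0 -12.0; 
tool-x of lowest [ 19.  19.  18.  -7. -10. -26. -29. -30. -32. -35. -36. -37.]
-70 10.0 42.0; -65 13.0 15.0; -60 7.0 15.0; -55 7.0 19.0; -50 7.0 21.0; -45 11.0 21.0; -40 5.0 15.0; -35 6.0 14.0; -30 6.0 14.0; -25 4.0 4.0; -10 14.0 14.0; -5 13.0 13.0; 
t 5.22 p [417.6 179.1  49.8] jaw 53.7 q [ 0.29 -0.16  2.21  0.    1.09 -0.65] F [-0.3  0.8  0.8] w 23.0 tilt 0.05
```

View pics/s4.png

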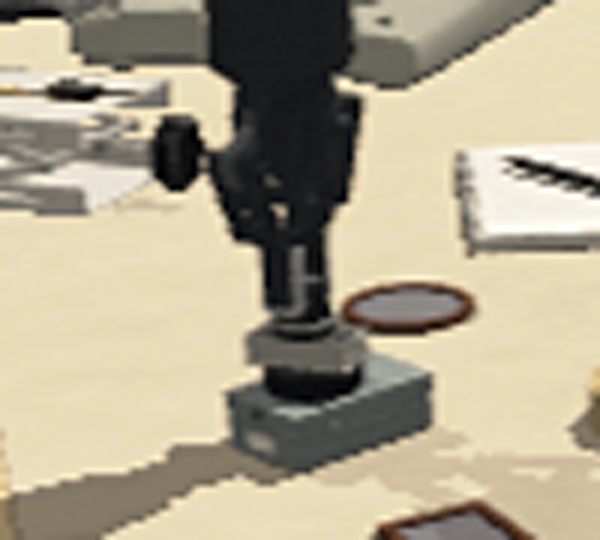

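```bash
python3 -m handwheel '{"dp":[[-0.005,0,0],[-0.02,0,0],[-0.04,0,0],[-0.06,0,0],[-0.06,0,0]],"yaw":[0,0,0,0,0]}' - 30; python3 -m handwheel '{"dp":[[0,0,0],[0,0,0]],"yaw":[0,0]}';python3 - <<'E'
from rig import imaging
from h import *
b=imaging.snapshot("side")
B=cv2.resize(b["frame"][130:240,180:280],None,fx=5,fy=5,interpolation=cv2.INTER_CUBIC)
cv2.imwrite("pics/s5.png",B)
E
python3 go.py 621.8 -135 60 25;python3 go.py 621.8 -135 60 115
```

```text
clock: 5.9
position: [419.0, 179.5, 112.1]
ee_rot: [[0.005, 0.593, 0.805], [0.001, 0.805, -0.593], [-1.0, 0.004, 0.003]]
force: [0.1, 0.2, -1.2]
grip_width: 22.5
clock: 6.15
position: [416.5, 178.7, 108.4]
ee_rot: [[-0.002, 0.593, 0.805], [-0.001, 0.805, -0.593], [-1.0, -0.002, -0.001]]
force: [-0.3, -0.1, -0.3]
grip_width: 22.8
t 6.2 p [416.6 178.8 108.4] jaw 53.7 q [ 0.29 -0.24  2.17 -0.    1.22 -0.65] F [1.  0.7 0.4] w 22.7 tilt 0.11
dp [ 0.0482 -0.131   0.3513] yaw 28.7 n62: 6.048322658934177
dp [ 0.0482 -0.131   0.3513] yaw -151.3 n62: 6.048322658934177
t 6.2 p [416.6 178.8 108.4] jaw 53.7 q [ 0.29 -0.24  2.17 -0.    1.22 -0.65] F [1.  0.7 0.4] w 22.7 tilt 0.11
dp [ 0.0482 -0.131   0.3513] yaw -61.3 n62: 6.048322658934177
dp [ 0.0482 -0.131   0.3513] yaw 118.7 n62: 6.048322658934177
```

View pics/s5.png

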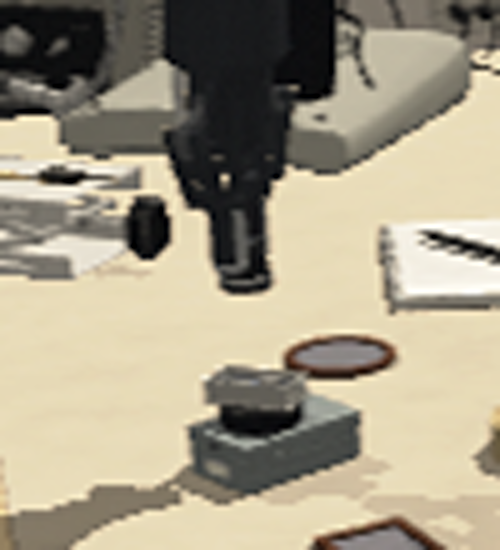

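```bash
python3 -m handwheel '{"dp":[[0,-0.013,0.035],[0,-0.03,0.08],[0,-0.048,0.13],[0,-0.067,0.18],[0,-0.086,0.23]],"yaw":[5,10,16,22,28.7]}'; python3 -m handwheel '{"dp":[[0,0,0]],"yaw":[0]}'; python3 go.py 621.8 -135 60 25
```

```text
clock: 6.82
position: [552.0, -28.1, 108.6]
ee_rot: [[-0.001, 0.908, 0.418], [0.0, 0.418, -0.908], [-1.0, -0.001, -0.001]]
force: [0.5, 0.5, -0.1]
grip_width: 22.4
clock: 6.95
position: [552.8, -29.4, 108.8]
ee_rot: [[-0.001, 0.909, 0.418], [-0.0, 0.418, -0.909], [-1.0, -0.001, 0.0]]
force: [-0.4, 0.1, -1.0]
grip_width: 21.8
t 6.95 p [552.8 -29.4 108.8] jaw 24.7 q [-0.15 -0.01  1.96 -0.    1.19 -0.58] F [-0.4  0.1 -1. ] w 21.8 tilt 0.04
dp [0.0488 0.0187 0.1247] yaw -0.3 n62: 2.1640714010238744
dp [0.0488 0.0187 0.1247] yaw 179.7 n62: 2.1640714010238744
```

```bash
python3 -m handwheel '{"dp":[[0,0.006,0.04],[0.01,0.012,0.08],[0.03,0.0187,0.1247],[0.04,0.0187,0.1247],[0.04,0.0187,0.1247]],"yaw":[0,0,0,0,0]}'; python3 -m handwheel '{"dp":[[0,0,0],[0,0,0]],"yaw":[0,0]}'; python3 go.py 621.8 -135 -7.5 25; python3 - <<'E'
from rig import imaging
from h import *
b=imaging.snapshot("side")
B=cv2.resize(b["frame"][170:280,280:380],None,fx=5,fy=5,interpolation=cv2.INTER_CUBIC)
cv2.imwrite("pics/s6.png",B)
E
```

```text
clock: 7.58
position: [619.4, -130.5, 67.3]
ee_rot: [[-0.004, 0.906, 0.422], [0.002, 0.422, -0.906], [-1.0, -0.003, -0.003]]
force: [0.4, 0.0, -0.4]
grip_width: 22.3
clock: 7.82
position: [621.3, -131.0, 70.5]
ee_rot: [[0.001, 0.906, 0.423], [-0.0, 0.423, -0.906], [-1.0, 0.001, 0.001]]
force: [-0.3, 0.8, 0.1]
grip_width: 21.8
t 7.83 p [ 621.3 -131.    70.5] jaw 25.0 q [-0.29  0.21  1.8   0.    1.14 -0.73] F [-0.3  0.8  0.1] w 21.8 tilt 0.08
dp [ 0.078  -0.0014  0.0038] yaw 0.0 n62: 1.2490549724548898
dp [ 0.078  -0.0014  0.0038] yaw -180.0 n62: 1.2490549724548898
```

View pics/s6.png

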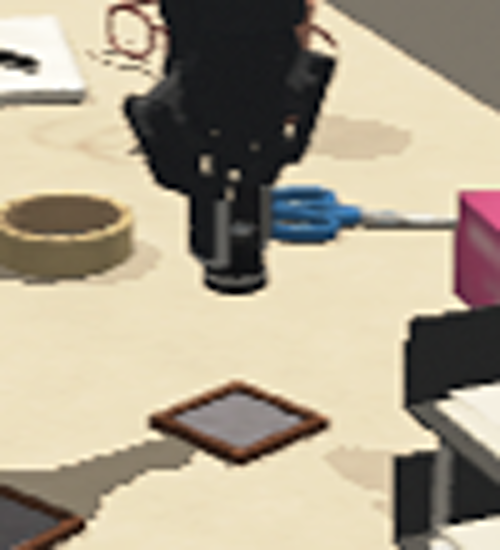

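```bash
python3 -m handwheel '{"dp":[[0.02,-0.0005,0.001],[0.04,-0.001,0.003],[0.06,-0.0014,0.0038],[0.07,-0.0014,0.0038],[0.07,-0.0014,0.0038]],"yaw":[0,0,0,0,0]}'; python3 -m handwheel '{"dp":[[0,0,0],[0,0,0]],"yaw":[0,0]}'; python3 go.py 621.8 -135 -7.5 25
```

```text
clock: 8.5
position: [620.4, -135.6, -2.3]
ee_rot: [[-0.003, 0.907, 0.422], [0.001, 0.422, -0.907], [-1.0, -0.002, -0.002]]
force: [-0.4, -0.7, -0.3]
grip_width: 21.9
clock: 8.75
position: [622.3, -136.0, 0.5]
ee_rot: [[0.002, 0.907, 0.422], [-0.001, 0.422, -0.907], [-1.0, 0.001, 0.001]]
force: [-0.2, 1.1, -0.1]
grip_width: 21.6
t 8.75 p [ 6.223e+02 -1.360e+02  5.000e-01] jaw 25.0 q [-0.3   0.3   1.82  0.    1.02 -0.74] F [-0.2  1.1 -0.1] w 21.6 tilt 0.11
dp [ 0.008  -0.0001 -0.0012] yaw -0.0 n62: 0.12958967614739264
dp [ 0.008  -0.0001 -0.0012] yaw 180.0 n62: 0.12958967614739264
```

```bash
python3 -m handwheel '{"dp":[[0.002,0,-0.001],[0.004,0,-0.001],[0.006,0,-0.001],[0.0075,0,-0.001],[0.0075,0,-0.001]],"yaw":[0,0,0,0,0]}'; python3 -m handwheel '{"dp":[[0,0,0]],"yaw":[0]}';python3 go.py; python3 - <<'E'
from rig import imaging
from h import *
b=imaging.snapshot("side")
B=cv2.resize(b["frame"][200:280,280:380],None,fx=5,fy=5,interpolation=cv2.INTER_CUBIC)
cv2.imwrite("pics/s7.png",B)
E
```

```text
clock: 9.38
position: [621.1, -134.9, -8.1]
ee_rot: [[-0.0, 0.907, 0.422], [-0.0, 0.422, -0.907], [-1.0, -0.0, 0.0]]
force: [-0.2, -0.6, 0.5]
grip_width: 21.9
clock: 9.5
position: [621.0, -134.9, -8.2]
ee_rot: [[-0.0, 0.907, 0.422], [0.0, 0.422, -0.907], [-1.0, -0.0, -0.0]]
force: [-0.0, -0.0, 0.9]
grip_width: 22.2
t 9.5 p [ 621.  -134.9   -8.2] jaw 25.0 q [-0.3   0.31  1.82  0.    1.01 -0.73] F [-0.  -0.   0.9] w 22.2 tilt 0.01
```

View pics/s7.png

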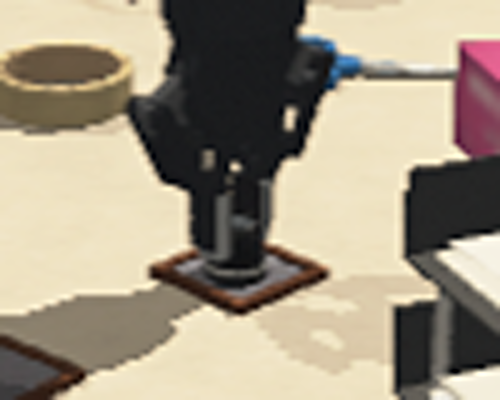

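```bash
python3 -m handwheel '{"dp":[[0.0007,0,0],[0.0015,0,0],[0.0015,0,0]],"yaw":[0,0,0]}'; python3 go.py
```

```text
clock: 9.93
position: [621.2, -135.0, -8.3]
ee_rot: [[-0.0, 0.907, 0.422], [-0.0, 0.422, -0.907], [-1.0, -0.0, -0.0]]
force: [-4.2, 0.3, 7.6]
grip_width: 21.8
t 9.93 p [ 621.2 -135.    -8.3] jaw 25.0 q [-0.3   0.31  1.82 -0.    1.01 -0.73] F [-4.2  0.3  7.6] w 21.8 tilt 0.02
```

Contact (7.6 N). Release and lift away.

```bash
python3 -m handwheel '{"dp":[[-0.0005,0,0],[-0.0005,0,0],[-0.0005,0,0]],"yaw":[0,0,0]}' 0.06 30; python3 -m handwheel '{"dp":[[-0.015,0,0],[-0.05,0,0],[-0.09,0,0],[-0.11,0,0],[-0.11,0,0]],"yaw":[0,0,0,0,0]}';  python3 -m handwheel '{"dp":[[0,0,0]],"yaw":[0]}';python3 go.py 417.8 178.5 110 53.7; python3 - <<'E'
from rig import imaging
from h import *
b=imaging.snapshot("side")
B=cv2.resize(b["frame"][200:280,280:380],None,fx=5,fy=5,interpolation=cv2.INTER_CUBIC)
cv2.imwrite("pics/s8.png",B)
W=cloud(b);m=(abs(W[...,0]-621)<30)&(abs(W[...,1]+135)<30)&(W[...,2]>28)&(W[...,2]<45);print(np.median(W[m],0),W[m].max(0))
E
```

```text
clock: 10.3
position: [620.9, -134.8, -9.4]
ee_rot: [[-0.0, 0.907, 0.422], [0.0, 0.422, -0.907], [-1.0, -0.0, -0.0]]
force: [-0.3, -0.2, -0.3]
grip_width: 60.1
clock: 10.92
position: [622.4, -135.3, 103.4]
ee_rot: [[0.004, 0.907, 0.422], [-0.001, 0.422, -0.907], [-1.0, 0.003, 0.003]]
force: [0.3, -0.7, -0.5]
grip_width: 59.7
clock: 11.05
position: [620.0, -134.6, 99.2]
ee_rot: [[-0.003, 0.907, 0.422], [0.001, 0.422, -0.907], [-1.0, -0.002, -0.002]]
force: [-0.5, 0.2, -0.6]
grip_width: 59.8
t 11.05 p [ 620.  -134.6   99.2] jaw 25.0 q [-0.3   0.18  1.78  0.    1.19 -0.73] F [-0.5  0.2 -0.6] w 59.8 tilt 0.16
dp [-0.01   -0.0512 -0.3691] yaw -28.7 n62: 5.965129169086395
dp [-0.01   -0.0512 -0.3691] yaw 151.3 n62: 5.965129169086395
[ 620.58971139 -142.40012802   31.82501741] [ 633.36677289 -130.10545546   34.35116874]
```

View pics/s8.png

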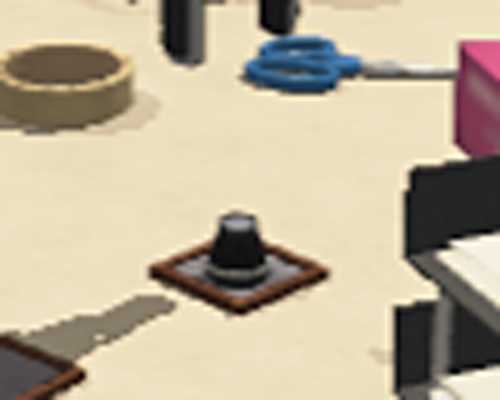

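```bash
cat > pile.py <<'E'
from rig import imaging
from h import *
import sys
d=imaging.snapshot("top");W=cloud(d)
Z=W[...,2];X=W[...,0];Y=W[...,1]
r=(abs(X-422)<75)&(abs(Y-179)<75)
for lo,hi in((27,37),(40,48),(53,66)):
    m=r&(Z>lo)&(Z<hi)
    p=np.c_[X[m],Y[m]].astype(np.float32)
    if len(p)>10: print(lo,hi,len(p),p.mean(0),np.median(Z[m]),cv2.minAreaRect(p),cv2.minEnclosingCircle(p))
    z=(lo+hi)/2
m=r&(Z>38); p=np.c_[X[m],Y[m]].astype(np.float32); print("all>38",cv2.minEnclosingCircle(p))
cv2.imwrite("pics/"+sys.argv[1]+".png",np.hstack([cv2.convertScaleAbs(ortho(d,z,360,500,110,250,3),alpha=2) for z in (61,45)])[:, :800])
E
python3 pile.py p2
```

```text
27 37 436 [434.58463 180.44153] 31.47305214131888 ((428.6755065917969, 179.77786254882812), (94.35478210449219, 60.11360168457031), 29.129682540893555) ((427.8255920410156, 180.49868774414062), 53.955474853515625)
40 48 91 [416.7677  172.81241] 43.616567398577764 ((421.105712890625, 175.8287353515625), (50.996761322021484, 48.78533935546875), 30.317119598388672) ((415.9342041015625, 176.65382385253906), 30.0678653717041)
53 66 255 [418.29065 178.89044] 56.886982717864804 ((418.5572509765625, 179.11871337890625), (30.09908103942871, 58.07392883300781), 54.18789291381836) ((418.4788513183594, 179.40536499023438), 32.01448059082031)
all>38 ((414.3583068847656, 172.98045349121094), 35.81097412109375)
```

View pics/p2.png

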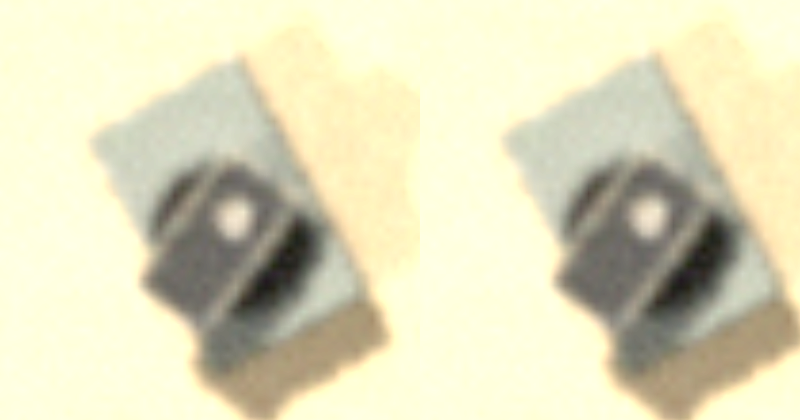

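```bash
python3 go.py 418.5 179.1 100 54.2; python3 -m handwheel '{"dp":[[0,-0.005,-0.04],[0,-0.012,-0.09],[0,-0.02,-0.14],[0,-0.026,-0.19],[0,-0.034,-0.245]],"yaw":[-5,-11,-17,-23,-29]}' 0.055 30; python3 -m handwheel '{"dp":[[0,0,0]],"yaw":[0]}'; python3 go.py 418.5 179.1 100 54.2
```

```text
t 11.15 p [ 619.7 -134.5   98.5] jaw 25.0 q [-0.3   0.18  1.78  0.    1.19 -0.73] F [ 0.1 -0.1  0.1] w 60.1 tilt 0.22
dp [-0.0004 -0.0501 -0.3692] yaw -29.2 n62: 5.961142054844879
dp [-0.0004 -0.0501 -0.3692] yaw 150.8 n62: 5.961142054844879
clock: 11.78
position: [485.1, 73.9, 99.5]
ee_rot: [[-0.002, 0.586, 0.81], [0.0, 0.81, -0.586], [-1.0, -0.001, -0.002]]
force: [-0.0, 0.5, 0.6]
grip_width: 55.1
clock: 11.9
position: [484.0, 75.1, 99.1]
ee_rot: [[-0.003, 0.585, 0.811], [0.0, 0.811, -0.585], [-1.0, -0.002, -0.003]]
force: [0.2, -0.4, -0.1]
grip_width: 55.0
t 11.9 p [484.   75.1  99.1] jaw 54.2 q [ 0.04 -0.14  2.1   0.    1.19 -0.9 ] F [ 0.2 -0.4 -0.1] w 55.0 tilt 0.2
dp [-0.0007  0.046  -0.114 ] yaw 0.0 n62: 1.9666202541616153
dp [-0.0007  0.046  -0.114 ] yaw -180.0 n62: 1.9666202541616153
```

```bash
python3 -m handwheel '{"dp":[[0,0.014,-0.035],[0,0.03,-0.075],[0,0.046,-0.114],[0.01,0.046,-0.114],[0.01,0.046,-0.114]],"yaw":[0,0,0,0,0]}'; python3 -m handwheel '{"dp":[[0,0,0],[0,0,0],[0,0,0],[0,0,0]],"yaw":[0,0,0,0]}'; python3 go.py 418.5 179.1 25 54.2
```

```text
clock: 12.52
position: [421.2, 176.3, 89.3]
ee_rot: [[-0.003, 0.589, 0.808], [-0.001, 0.808, -0.589], [-1.0, -0.003, -0.001]]
force: [-0.4, 0.1, 0.5]
grip_width: 55.0
clock: 13.02
position: [422.0, 176.9, 91.1]
ee_rot: [[0.0, 0.589, 0.808], [0.0, 0.808, -0.589], [-1.0, 0.0, 0.0]]
force: [-0.4, -0.6, -0.0]
grip_width: 54.7
t 13.03 p [422.  176.9  91.1] jaw 53.9 q [ 0.28 -0.21  2.18 -0.    1.18 -0.66] F [-0.4 -0.6 -0. ] w 54.7 tilt 0.02
dp [ 0.0661 -0.0003 -0.0041] yaw -0.3 n62: 1.059455960150897
dp [ 0.0661 -0.0003 -0.0041] yaw 179.7 n62: 1.059455960150897
```

```bash
python3 -m handwheel '{"dp":[[0.01,0,-0.002],[0.03,0,-0.004],[0.05,0,-0.004],[0.062,0,-0.004],[0.062,0,-0.004]],"yaw":[0,0,0,0,0]}'; python3 -m handwheel '{"dp":[[0,0,0],[0,0,0],[0,0,0]],"yaw":[0,0,0]}'; python3 tip.py;python3 go.py 418.5 179.1 25 54.2;  python3 - <<'E'
from rig import imaging
from h import *
b=imaging.snapshot("side")
B=cv2.resize(b["frame"][160:240,190:270],None,fx=7,fy=7,interpolation=cv2.INTER_CUBIC)
cv2.imwrite("pics/s9.png",B)
E
```

```text
clock: 13.65
position: [417.4, 179.2, 27.6]
ee_rot: [[-0.003, 0.588, 0.809], [-0.001, 0.809, -0.588], [-1.0, -0.002, -0.002]]
force: [0.1, -0.0, 0.3]
grip_width: 55.2
clock: 14.02
position: [419.0, 179.6, 29.6]
ee_rot: [[0.001, 0.588, 0.809], [0.0, 0.809, -0.588], [-1.0, 0.001, 0.001]]
force: [0.3, 0.4, -0.9]
grip_width: 55.0
[419.  179.6  29.6] 55.04155967729869
tool-x of lowest [20. 19. 19. 18. 18. 18. 17. 16. 16. 16. 16. 15.]
-70 -44.0 -37.0; -65 -47.0 -35.0; -60 -49.0 -29.0; -55 -45.0 -31.0; -50 -46.0 -27.0; -45 -44.0 -28.0; -40 -41.0 -26.0; -35 -43.0 -29.0; -30 -37.0 -3.0; -25 -19.0 -2.0; -20 -20.0 -13.0; -15 -30.0 -11.0; -10 -33.0 -19.0; -5 -38.0 -20.0; 0 -50.0 -21.0; 5 -48.0 -34.0; 
tool-x of lowest [ -2.  -2. -25. -26. -27. -27. -27. -27. -27. -28. -28. -28.]
-70 26.0 36.0; -65 25.0 31.0; -60 23.0 34.0; -55 20.0 33.0; -50 25.0 30.0; -45 20.0 33.0; -40 26.0 30.0; -35 21.0 33.0; -30 9.0 28.0; -25 3.0 14.0; 0 36.0 54.0; 
t 14.07 p [418.9 179.6  29.4] jaw 54.0 q [ 0.29 -0.13  2.22 -0.    1.05 -0.65] F [0.1 0.1 0.3] w 55.0 tilt 0.06
dp [ 0.0044 -0.0006 -0.    ] yaw -0.2 n62: 0.07168871018186627
dp [ 0.0044 -0.0006 -0.    ] yaw 179.8 n62: 0.07168871018186627
```

View pics/s9.png

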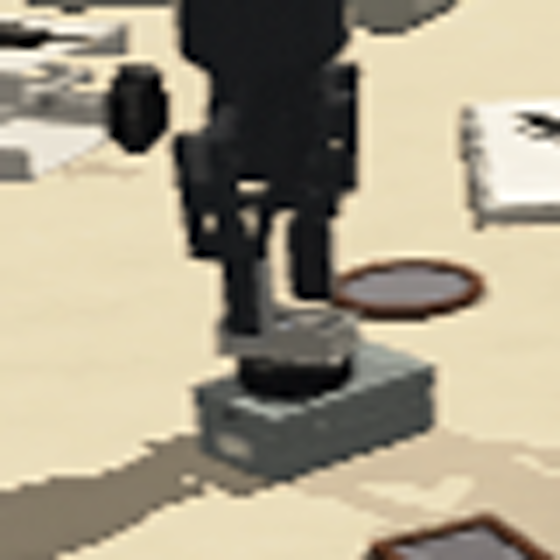

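```bash
python3 -m handwheel '{"dp":[[0.002,0,0],[0.0045,0,0],[0.0045,0,0],[0.0045,0,0]],"yaw":[0,0,0,0]}';python3 -m handwheel '{"dp":[[0,0,0],[0,0,0],[0,0,0],[0,0,0],[0,0,0]],"yaw":[0,0,0,0,0]}' 0.02 35; python3 go.py 418.5 179.1 25 54.2;  python3 - <<'E'
from rig import imaging
from h import *
b=imaging.snapshot("side")
B=cv2.resize(b["frame"][160:240,190:270],None,fx=7,fy=7,interpolation=cv2.INTER_CUBIC)
cv2.imwrite("pics/s10.png",B)
E
```

```text
clock: 14.62
position: [418.5, 179.5, 24.3]
ee_rot: [[-0.0, 0.588, 0.809], [-0.0, 0.809, -0.588], [-1.0, -0.0, -0.0]]
force: [-0.1, 0.2, 0.0]
grip_width: 55.1
clock: 15.25
position: [418.8, 179.6, 24.7]
ee_rot: [[0.001, 0.588, 0.809], [0.0, 0.809, -0.588], [-1.0, 0.0, 0.0]]
force: [-0.1, -0.3, 1.2]
grip_width: 29.5
t 15.25 p [418.8 179.6  24.7] jaw 54.0 q [ 0.29 -0.12  2.22  0.    1.04 -0.65] F [-0.1 -0.3  1.2] w 29.5 tilt 0.03
dp [-0.0003 -0.0006  0.0001] yaw -0.2 n62: 0.010521290419428906
dp [-0.0003 -0.0006  0.0001] yaw 179.8 n62: 0.010521290419428906
```

View pics/s10.png

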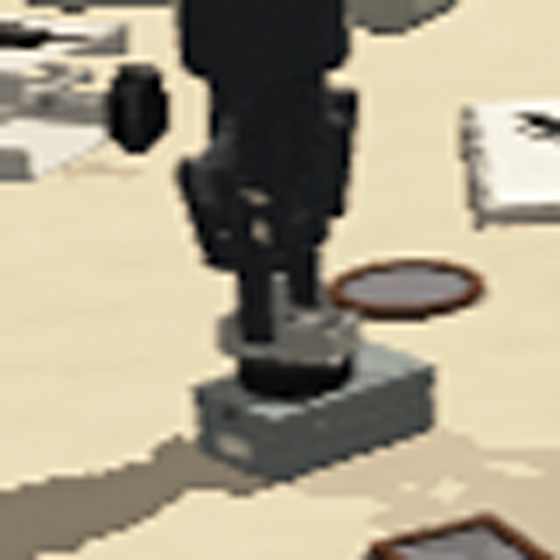

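```bash
python3 -m handwheel '{"dp":[[-0.005,0,0],[-0.02,0,0],[-0.04,0,0],[-0.06,0,0],[-0.06,0,0]],"yaw":[0,0,0,0,0]}' - 35; python3 -m handwheel '{"dp":[[0,0,0],[0,0,0],[0,0,0],[0,0,0]],"yaw":[0,0,0,0]}';python3 - <<'E'
from rig import imaging
from h import *
b=imaging.snapshot("side")
B=cv2.resize(b["frame"][130:240,190:290],None,fx=5,fy=5,interpolation=cv2.INTER_CUBIC)
cv2.imwrite("pics/s11.png",B)
E
python3 go.py 464.2 9 60 15.8
```

```text
clock: 15.92
position: [420.2, 180.0, 87.0]
ee_rot: [[0.005, 0.588, 0.809], [0.001, 0.809, -0.588], [-1.0, 0.004, 0.003]]
force: [1.2, 0.6, -0.7]
grip_width: 29.3
clock: 16.42
position: [418.2, 179.4, 84.0]
ee_rot: [[-0.001, 0.588, 0.809], [-0.0, 0.809, -0.588], [-1.0, -0.001, -0.001]]
force: [0.9, 0.9, -0.6]
grip_width: 29.5
t 16.48 p [418.3 179.4  84.1] jaw 54.0 q [ 0.29 -0.21  2.19  0.    1.17 -0.65] F [ 0.4 -0.   0.4] w 29.3 tilt 0.04
dp [ 0.0241 -0.1108  0.1374] yaw 38.2 n62: 2.85027233318917
dp [ 0.0241 -0.1108  0.1374] yaw -141.8 n62: 2.85027233318917
```

View pics/s11.png

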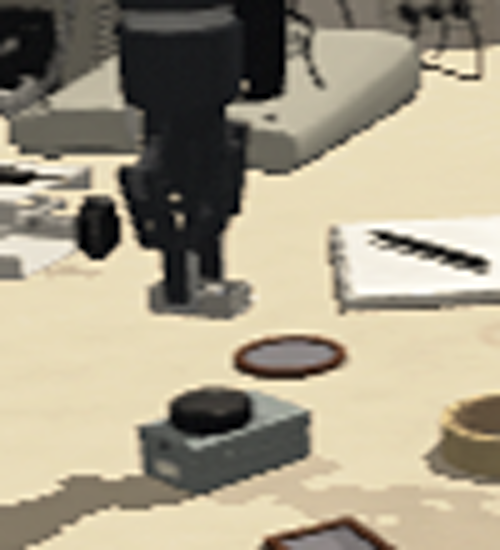

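Tray lifted cleanly; the cap stays on the box.

```bash
python3 -m handwheel '{"dp":[[0,-0.022,0.027],[0,-0.044,0.055],[0,-0.067,0.083],[0,-0.09,0.11],[0,-0.1108,0.1374]],"yaw":[7.5,15,23,31,38.2]}'; python3 -m handwheel '{"dp":[[0.01,0,0],[0.03,0,0],[0.03,0,0],[0.03,0,0],[0.03,0,0]],"yaw":[0,0,0,0,0]}';python3 go.py 464.2 9 -17 15.8
```

```text
clock: 17.1
position: [464.6, 7.9, 84.4]
ee_rot: [[0.0, 0.964, 0.267], [0.0, 0.267, -0.964], [-1.0, 0.0, 0.0]]
force: [0.5, -0.3, -0.4]
grip_width: 29.1
clock: 17.73
position: [465.0, 9.4, 55.3]
ee_rot: [[0.001, 0.962, 0.272], [-0.0, 0.272, -0.962], [-1.0, 0.001, 0.0]]
force: [-0.8, -0.3, -0.4]
grip_width: 29.2
t 17.73 p [465.    9.4  55.3] jaw 15.8 q [-0.1  -0.15  2.19  0.    1.1  -0.37] F [-0.8 -0.3 -0.4] w 29.2 tilt 0.08
dp [ 0.0723 -0.001   0.0001] yaw 0.0 n62: 1.156184904426077
dp [ 0.0723 -0.001   0.0001] yaw -180.0 n62: 1.156184904426077
```

```bash
python3 -m handwheel '{"dp":[[0.02,-0.001,0],[0.04,-0.001,0],[0.055,-0.001,0],[0.06,-0.001,0],[0.06,-0.001,0]],"yaw":[0,0,0,0,0]}'; python3 -m handwheel '{"dp":[[0,0,0],[0,0,0],[0,0,0],[0,0,0]],"yaw":[0,0,0,0]}';python3 go.py 464.2 9 -17 15.8;python3 - <<'E'
from rig import imaging
from h import *
b=imaging.snapshot("side")
B=cv2.resize(b["frame"][190:270,210:310],None,fx=6,fy=6,interpolation=cv2.INTER_CUBIC)
cv2.imwrite("pics/s12.png",B)
E
```

```text
clock: 18.35
position: [463.6, 8.8, -5.5]
ee_rot: [[-0.0, 0.962, 0.272], [-0.0, 0.272, -0.962], [-1.0, -0.0, -0.0]]
force: [0.8, -0.8, -1.5]
grip_width: 29.4
clock: 18.85
position: [463.6, 8.8, -5.4]
ee_rot: [[0.0, 0.962, 0.272], [-0.0, 0.272, -0.962], [-1.0, 0.0, 0.0]]
force: [-0.2, 0.1, 0.0]
grip_width: 29.3
t 18.85 p [463.6   8.8  -5.4] jaw 15.8 q [-0.1  -0.05  2.22 -0.    0.97 -0.37] F [-0.2  0.1  0. ] w 29.3 tilt 0.02
dp [ 0.0116  0.0007 -0.0001] yaw -0.0 n62: 0.18597048327074814
dp [ 0.0116  0.0007 -0.0001] yaw 180.0 n62: 0.18597048327074814
```

View pics/s12.png

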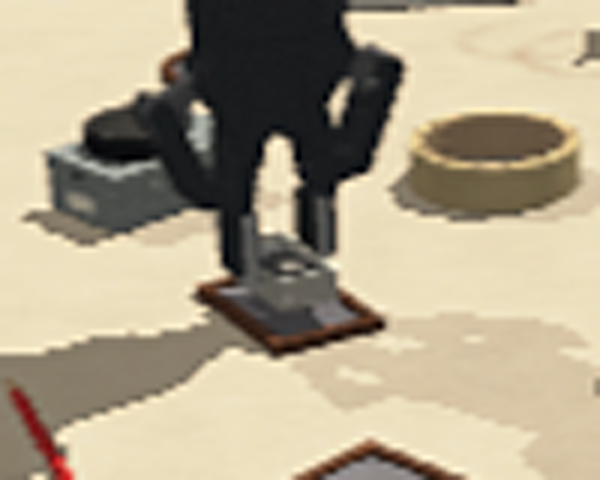

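```bash
python3 -m handwheel '{"dp":[[0.003,0.0007,0],[0.006,0.0007,0],[0.009,0.0007,0],[0.0105,0.0007,0],[0.0105,0.0007,0]],"yaw":[0,0,0,0,0]}'; python3 -m handwheel '{"dp":[[0.0005,0,0],[0.001,0,0],[0.001,0,0]],"yaw":[0,0,0]}';python3 go.py 464.2 9 -17 15.8
```

```text
clock: 19.52
position: [464.0, 9.0, -16.3]
ee_rot: [[-0.0, 0.962, 0.272], [0.0, 0.272, -0.962], [-1.0, -0.0, -0.0]]
force: [-0.6, -1.0, -0.4]
grip_width: 29.4
clock: 19.9
position: [464.1, 9.0, -17.0]
ee_rot: [[0.0, 0.962, 0.272], [-0.0, 0.272, -0.962], [-1.0, 0.0, 0.0]]
force: [0.0, -0.8, -1.1]
grip_width: 29.6
t 19.9 p [464.1   9.  -17. ] jaw 15.8 q [-0.1  -0.03  2.22 -0.    0.95 -0.37] F [ 0.  -0.8 -1.1] w 29.6 tilt 0.0
dp [-0.      0.0001 -0.    ] yaw -0.0 n62: 0.0011420706795727898
dp [-0.      0.0001 -0.    ] yaw 180.0 n62: 0.0011420706795727898
```

```bash
python3 -m handwheel '{"dp":[[0.0005,0,0],[0.001,0,0],[0.001,0,0]],"yaw":[0,0,0]}';python3 go.py
```

```text
clock: 20.27
position: [464.2, 9.0, -17.3]
ee_rot: [[-0.0, 0.962, 0.272], [0.0, 0.272, -0.962], [-1.0, -0.0, -0.0]]
force: [-2.6, 0.8, 5.9]
grip_width: 29.5
t 20.27 p [464.2   9.  -17.3] jaw 15.8 q [-0.1  -0.03  2.22 -0.    0.95 -0.37] F [-2.6  0.8  5.9] w 29.5 tilt 0.03
```

Contact as computed. Release gently and rise.

```bash
python3 -m handwheel '{"dp":[[-0.0005,0,0],[-0.0005,0,0],[-0.0005,0,0]],"yaw":[0,0,0]}' 0.05 30; python3 -m handwheel '{"dp":[[-0.01,0,0],[-0.04,0,0],[-0.08,0,0],[-0.1,0,0],[-0.1,0,0]],"yaw":[0,0,0,0,0]}';  python3 -m handwheel '{"dp":[[0,-0.01,0.03],[0,-0.02,0.08],[0,-0.03,0.12],[0,-0.03,0.12]],"yaw":[0,0,0,0]}' 0.085;python3 pile.py p3;python3 - <<'E'
from rig import imaging
from h import *
b=imaging.snapshot("top")
W=cloud(b);m=(abs(W[...,0]-464)<60)&(abs(W[...,1]-9)<60)&(W[...,2]>10)&(W[...,2]<25)
print(m.sum(),np.median(W[m],0),cv2.minAreaRect(W[m][:,:2].astype(np.float32)))
o=cv2.convertScaleAbs(ortho(b,12,400,530,-50,70,4),alpha=2);cv2.imwrite("pics/n1.png",o)
E
python3 go.py
```

```text
clock: 20.65
position: [464.0, 9.0, -17.7]
ee_rot: [[-0.0, 0.962, 0.272], [0.0, 0.272, -0.962], [-1.0, -0.0, -0.0]]
force: [-0.5, 0.3, 0.3]
grip_width: 50.2
clock: 21.28
position: [466.0, 8.8, 85.1]
ee_rot: [[0.005, 0.962, 0.272], [-0.001, 0.272, -0.962], [-1.0, 0.005, 0.002]]
force: [-0.1, 1.3, -0.4]
grip_width: 50.2
clock: 21.78
position: [467.1, -116.4, 81.3]
ee_rot: [[-0.002, 0.963, 0.268], [0.0, 0.268, -0.963], [-1.0, -0.002, -0.001]]
force: [-0.9, 0.9, -0.3]
grip_width: 84.8
27 37 474 [434.03223 180.26186] 30.96597558706391 ((428.92864990234375, 179.69261169433594), (94.04241180419922, 60.3470458984375), 29.20740509033203) ((428.280029296875, 180.08828735351562), 54.47853469848633)
40 48 292 [420.60406 176.38423] 43.77766106344133 ((420.0740661621094, 176.27578735351562), (51.6107177734375, 50.77719497680664), 45.220428466796875) ((420.3386535644531, 176.85313415527344), 26.40212059020996)
all>38 ((431.8302307128906, 184.3102569580078), 39.90694808959961)
240 [462.68448192   7.40381374  14.85040393] ((467.9992980957031, 3.973968505859375), (54.79871368408203, 67.81771087646484), 15.810392379760742)
t 21.88 p [ 467.  -114.3   81.2] jaw 15.7 q [-0.35 -0.14  2.13  0.    1.15 -0.63] F [ 0.4 -0.1  1.1] w 85.2 tilt 0.14
```

View pics/p3.png

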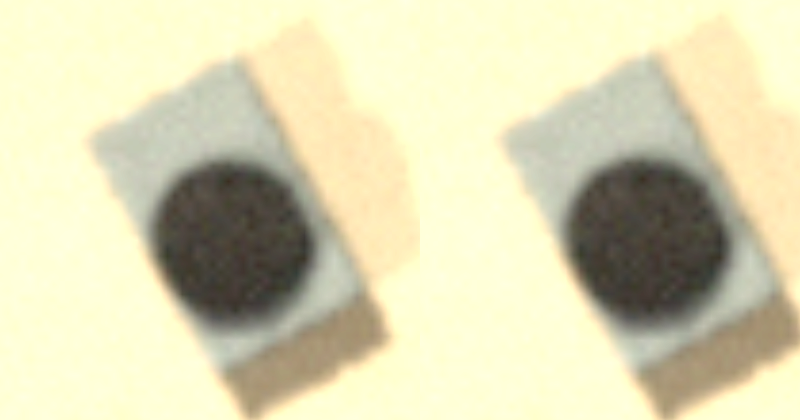

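View pics/n1.png

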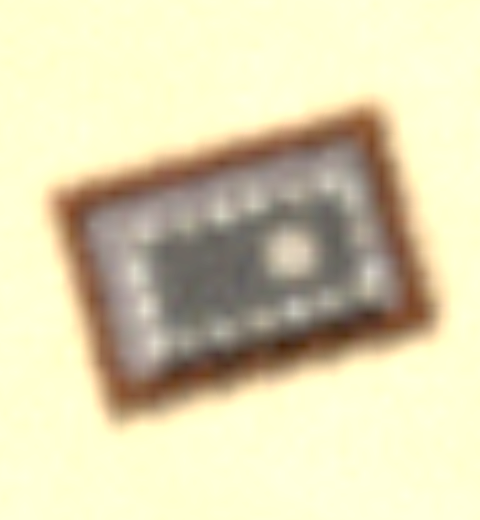

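```bash
python3 go.py 420.3 176.8 81 15.8
```

```text
t 21.88 p [ 467.  -114.3   81.2] jaw 15.7 q [-0.35 -0.14  2.13  0.    1.15 -0.63] F [ 0.4 -0.1  1.1] w 85.2 tilt 0.14
dp [ 0.0007  0.0338 -0.2929] yaw -0.1 n62: 4.717842182624104
dp [ 0.0007  0.0338 -0.2929] yaw 179.9 n62: 4.717842182624104
```

```bash
python3 -m handwheel '{"dp":[[0,0.005,-0.04],[0,0.011,-0.1],[0,0.018,-0.16],[0,0.026,-0.22],[0,0.034,-0.293]],"yaw":[0,0,0,0,0]}' 0.085 30; python3 -m handwheel '{"dp":[[0,0,0],[0,0,0],[0,0,0],[0,0,0],[0,0,0]],"yaw":[0,0,0,0,0]}'; python3 go.py 420.3 176.8 8.5 15.8
```

```text
clock: 22.5
position: [421.2, 168.6, 82.1]
ee_rot: [[0.0, 0.962, 0.273], [0.0, 0.273, -0.962], [-1.0, 0.0, -0.0]]
force: [-0.2, -0.3, -0.3]
grip_width: 85.1
clock: 23.12
position: [423.1, 164.9, 82.4]
ee_rot: [[-0.0, 0.963, 0.27], [-0.0, 0.27, -0.963], [-1.0, -0.0, -0.0]]
force: [-0.3, -0.0, -0.3]
grip_width: 85.2
t 23.12 p [423.1 164.9  82.4] jaw 15.6 q [ 0.25 -0.21  2.19  0.    1.16 -0.02] F [-0.3 -0.  -0.3] w 85.2 tilt 0.0
dp [ 0.0739  0.0006 -0.0122] yaw -0.2 n62: 1.1981494523643441
dp [ 0.0739  0.0006 -0.0122] yaw 179.8 n62: 1.1981494523643441
```

```bash
python3 -m handwheel '{"dp":[[0.01,0.0006,-0.006],[0.03,0.0006,-0.0122],[0.05,0.0006,-0.0122],[0.068,0.0006,-0.0122],[0.068,0.0006,-0.0122]],"yaw":[0,0,0,0,0]}' 0.085 30; python3 -m handwheel '{"dp":[[0,0,0],[0,0,0],[0,0,0],[0,0,0]],"yaw":[0,0,0,0]}' 0.07; python3 tip.py; python3 go.py 420.3 176.8 8.5 15.8; python3 - <<'E'
from rig import imaging
from h import *
b=imaging.snapshot("side")
B=cv2.resize(b["frame"][160:240,190:270],None,fx=7,fy=7,interpolation=cv2.INTER_CUBIC)
cv2.imwrite("pics/s13.png",B)
E
```

```text
clock: 23.75
position: [418.2, 177.3, 12.3]
ee_rot: [[-0.004, 0.962, 0.271], [-0.001, 0.271, -0.962], [-1.0, -0.005, -0.0]]
force: [-0.2, -0.3, 0.6]
grip_width: 84.8
clock: 24.25
position: [420.4, 177.8, 14.8]
ee_rot: [[0.001, 0.962, 0.271], [0.0, 0.271, -0.962], [-1.0, 0.001, -0.0]]
force: [-0.0, -0.7, 1.0]
grip_width: 70.0
[420.4 177.8  14.8] 70.02213497909985
tool-x of lowest [17. 17. 17. 17. 17. 16. 16. 16. 16. 16. 16. 16.]
-70 -51.0 -39.0; -65 -50.0 -39.0; -60 -51.0 -39.0; -55 -52.0 -40.0; -50 -51.0 -35.0; -45 -49.0 -35.0; -40 -49.0 -35.0; -35 -44.0 -38.0; -30 -42.0 -2.0; -25 -27.0 -12.0; -20 -41.0 -21.0; -15 -44.0 -14.0; -10 -44.0 -37.0; -5 -43.0 -35.0; 0 -41.0 -36.0; 5 -43.0 -36.0; 
tool-x of lowest [ -1. -14. -15. -15. -15. -15. -15. -15. -15. -15. -15. -15.]
-70 32.0 44.0; -65 33.0 43.0; -60 31.0 44.0; -55 33.0 41.0; -50 31.0 44.0; -45 31.0 45.0; -40 31.0 45.0; -35 32.0 38.0; -30 2.0 35.0; -25 8.0 16.0; -20 35.0 48.0; -15 27.0 57.0; 0 55.0 55.0; 
t 24.3 p [420.3 177.7  14.7] jaw 15.8 q [ 0.28 -0.1   2.23  0.    1.02  0.01] F [ 0.1 -0.1 -0.8] w 70.0 tilt 0.04
dp [ 0.0062 -0.0003  0.0009] yaw -0.0 n62: 0.10098976953788662
dp [ 0.0062 -0.0003  0.0009] yaw 180.0 n62: 0.10098976953788662
```

View pics/s13.png

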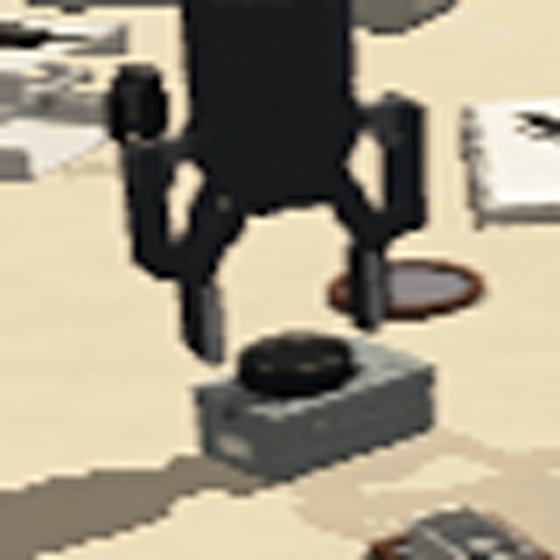

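```bash
python3 -m handwheel '{"dp":[[0.003,0,0.0005],[0.006,0,0.0005],[0.006,0,0.0005],[0.006,0,0.0005]],"yaw":[0,0,0,0]}' 0.07; python3 -m handwheel '{"dp":[[0,0,0],[0,0,0],[0,0,0],[0,0,0]],"yaw":[0,0,0,0]}' 0.04 40; python3 go.py; python3 - <<'E'
from rig import imaging
from h import *
b=imaging.snapshot("side")
B=cv2.resize(b["frame"][160:240,190:270],None,fx=7,fy=7,interpolation=cv2.INTER_CUBIC)
cv2.imwrite("pics/s14.png",B)
E
```

```text
clock: 24.85
position: [420.2, 177.2, 8.3]
ee_rot: [[-0.0, 0.962, 0.271], [-0.0, 0.271, -0.962], [-1.0, -0.0, -0.0]]
force: [-0.7, -0.2, 1.0]
grip_width: 70.1
clock: 25.35
position: [420.8, 177.4, 9.0]
ee_rot: [[0.001, 0.962, 0.272], [0.0, 0.272, -0.962], [-1.0, 0.001, -0.0]]
force: [0.9, -0.8, 4.1]
grip_width: 51.3
t 25.35 p [420.8 177.4   9. ] jaw 15.8 q [ 0.28 -0.09  2.23  0.    1.    0.01] F [ 0.9 -0.8  4.1] w 51.3 tilt 0.07
```

View pics/s14.png

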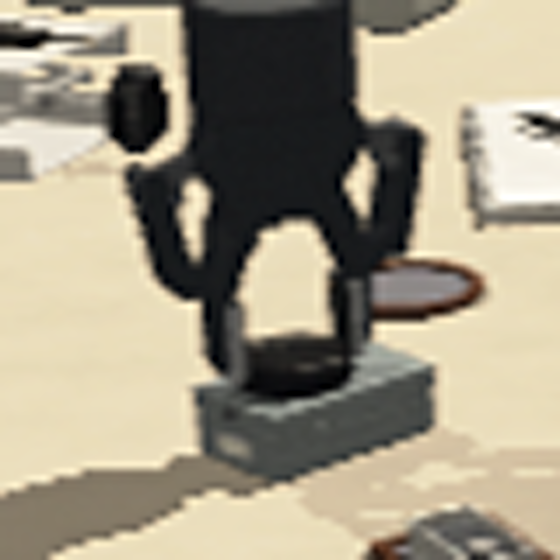

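```bash
python3 -m handwheel '{"dp":[[-0.004,0,0],[-0.01,0,0],[-0.02,0,0],[-0.03,0,0],[-0.03,0,0]],"yaw":[0,0,0,0,0]}'; python3 -m handwheel '{"dp":[[0,0,0],[0,0,0],[0,0,0]],"yaw":[0,0,0]}'; python3 go.py 507.1 367.1 70 15.8; python3 - <<'E'
from rig import imaging
from h import *
b=imaging.snapshot("side")
B=cv2.resize(b["frame"][150:240,190:270],None,fx=7,fy=6,interpolation=cv2.INTER_CUBIC)
B=cv2.resize(b["frame"][150:240,190:270],None,fx=6.5,fy=6.5,interpolation=cv2.INTER_CUBIC)
cv2.imwrite("pics/s15.png",B)
E
```

```text
clock: 26.02
position: [421.3, 177.5, 39.9]
ee_rot: [[0.003, 0.962, 0.272], [0.001, 0.272, -0.962], [-1.0, 0.003, 0.0]]
force: [-0.1, 1.0, -0.3]
grip_width: 50.9
clock: 26.4
position: [419.9, 177.1, 38.0]
ee_rot: [[-0.001, 0.962, 0.272], [-0.0, 0.272, -0.962], [-1.0, -0.001, 0.0]]
force: [0.7, -0.5, -0.4]
grip_width: 51.0
t 26.4 p [419.9 177.1  38. ] jaw 15.8 q [ 0.28 -0.14  2.22 -0.    1.07  0.01] F [ 0.7 -0.5 -0.4] w 51.0 tilt 0.05
dp [-0.0321  0.1355 -0.1592] yaw -0.0 n62: 3.3836030571266043
dp [-0.0321  0.1355 -0.1592] yaw 180.0 n62: 3.3836030571266043
```

View pics/s15.png

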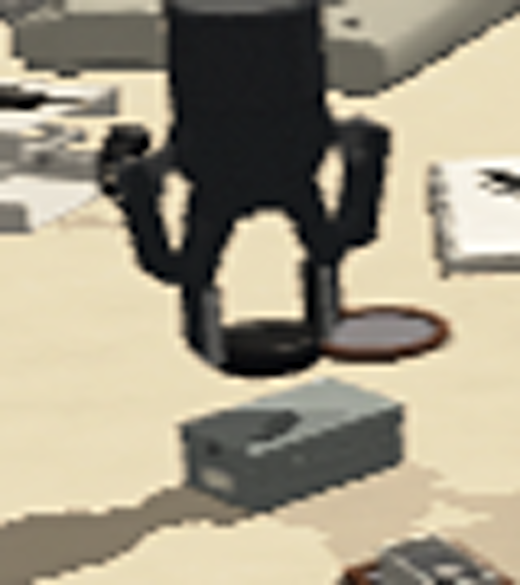

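```bash
python3 -m handwheel '{"dp":[[-0.015,0.01,-0.012],[-0.02,0.04,-0.047],[-0.02,0.075,-0.088],[-0.02,0.11,-0.13],[-0.02,0.1355,-0.159]],"yaw":[0,0,0,0,0]}'; python3 -m handwheel '{"dp":[[0,0,0],[0,0,0],[0,0,0],[0,0,0]],"yaw":[0,0,0,0]}'; python3 go.py 507.1 367.1 -20 15.8
```

```text
clock: 27.08
position: [508.8, 370.6, 59.7]
ee_rot: [[0.002, 0.962, 0.273], [0.001, 0.273, -0.962], [-1.0, 0.002, -0.001]]
force: [-0.6, -0.5, -0.3]
grip_width: 50.8
clock: 27.58
position: [507.2, 366.3, 58.6]
ee_rot: [[-0.0, 0.963, 0.271], [-0.0, 0.271, -0.963], [-1.0, -0.0, 0.0]]
force: [0.1, 0.3, -0.6]
grip_width: 50.8
t 27.57 p [507.2 366.3  58.6] jaw 15.7 q [ 0.54  0.2   1.82 -0.    1.12  0.27] F [ 0.1  0.3 -0.6] w 50.8 tilt 0.0
dp [ 0.0786  0.0001 -0.0008] yaw -0.1 n62: 1.2574776729798136
dp [ 0.0786  0.0001 -0.0008] yaw 179.9 n62: 1.2574776729798136
```

```bash
python3 -m handwheel '{"dp":[[0.02,0,-0.0005],[0.045,0,-0.0008],[0.06,0,-0.0008],[0.068,0,-0.0008],[0.068,0,-0.0008]],"yaw":[0,0,0,0,0]}'; python3 -m handwheel '{"dp":[[0,0,0],[0,0,0],[0,0,0]],"yaw":[0,0,0]}'; python3 go.py 507.1 367.1 -20 15.8; python3 - <<'E'
from rig import imaging
from h import *
b=imaging.snapshot("side")
B=cv2.resize(b["frame"][150:240,200:300],None,fx=6,fy=6,interpolation=cv2.INTER_CUBIC)
cv2.imwrite("pics/s16.png",B)
E
```

```text
clock: 28.2
position: [506.9, 367.5, -10.3]
ee_rot: [[-0.001, 0.962, 0.271], [-0.001, 0.271, -0.962], [-1.0, -0.001, 0.0]]
force: [-0.8, -0.6, -0.1]
grip_width: 50.7
clock: 28.58
position: [507.6, 368.0, -8.9]
ee_rot: [[0.001, 0.962, 0.272], [0.001, 0.272, -0.962], [-1.0, 0.001, -0.0]]
force: [-0.3, -0.0, -0.0]
grip_width: 50.7
t 28.57 p [507.6 368.   -8.9] jaw 15.8 q [0.54 0.29 1.85 0.   1.   0.27] F [-0.3 -0.  -0. ] w 50.7 tilt 0.06
dp [ 0.0111 -0.0008  0.0008] yaw -0.0 n62: 0.17859218255903453
dp [ 0.0111 -0.0008  0.0008] yaw 180.0 n62: 0.17859218255903453
```

View pics/s16.png

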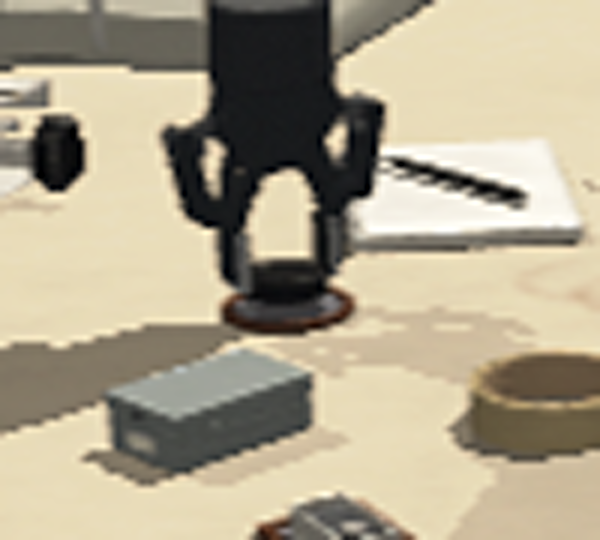

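```bash
python3 -m handwheel '{"dp":[[0.003,-0.0005,0.0005],[0.006,-0.0005,0.0005],[0.009,-0.0005,0.0005],[0.0105,-0.0005,0.0005],[0.0105,-0.0005,0.0005]],"yaw":[0,0,0,0,0]}'; python3 -m handwheel '{"dp":[[0.0005,0,0],[0.001,0,0],[0.001,0,0]],"yaw":[0,0,0]}';python3 go.py 507.1 367.1 -20 15.8
```

```text
clock: 29.25
position: [506.9, 367.2, -19.9]
ee_rot: [[-0.0, 0.962, 0.272], [-0.0, 0.272, -0.962], [-1.0, -0.0, 0.0]]
force: [-1.1, -0.6, 1.4]
grip_width: 50.9
clock: 29.62
position: [506.9, 367.2, -19.9]
ee_rot: [[-0.0, 0.962, 0.272], [-0.0, 0.272, -0.962], [-1.0, -0.0, 0.0]]
force: [-4.4, -2.7, 8.1]
grip_width: 51.0
t 29.62 p [506.9 367.2 -19.9] jaw 15.8 q [ 0.54  0.31  1.85 -0.    0.99  0.27] F [-4.4 -2.7  8.1] w 51.0 tilt 0.03
dp [0.0001 0.0001 0.0001] yaw -0.0 n62: 0.0031722437062195177
dp [0.0001 0.0001 0.0001] yaw 180.0 n62: 0.0031722437062195177
```

```bash
python3 -m handwheel '{"dp":[[-0.0005,0,0],[-0.0005,0,0],[-0.0005,0,0]],"yaw":[0,0,0]}' 0.08 30; python3 -m handwheel '{"dp":[[-0.01,0,0],[-0.04,0,0],[-0.08,0,0],[-0.1,0,0],[-0.1,0,0]],"yaw":[0,0,0,0,0]}';  python3 -m handwheel '{"dp":[[0,0,-0.03],[0,0,-0.08],[0,0,-0.12],[0,0,-0.12]],"yaw":[0,0,0,0]}' 0.085;python3 pile.py p4;python3 - <<'E'
from rig import imaging
from h import *
b=imaging.snapshot("top")
W=cloud(b);m=(abs(W[...,0]-507)<45)&(abs(W[...,1]-367)<45)&(W[...,2]>11)&(W[...,2]<25)
print(m.sum(),np.median(W[m],0),cv2.minEnclosingCircle(W[m][:,:2].astype(np.float32)))
s=imaging.snapshot("side")
A=cv2.convertScaleAbs(ortho(b,12,447,567,307,427,4),alpha=2)[:,:480]
B=cv2.resize(s["frame"][180:230,215:275],(480,400))
B=cv2.copyMakeBorder(B,0,80,0,0,0)
cv2.imwrite("pics/n2.png",cv2.resize(np.hstack([A,B]),(800,400)))
E
python3 go.py
```

```text
clock: 30.0
position: [506.8, 367.1, -20.9]
ee_rot: [[-0.0, 0.962, 0.272], [-0.0, 0.272, -0.962], [-1.0, -0.0, 0.0]]
force: [-0.2, -0.1, 1.0]
grip_width: 79.9
clock: 30.62
position: [508.2, 368.0, 81.8]
ee_rot: [[0.004, 0.962, 0.272], [0.002, 0.272, -0.962], [-1.0, 0.004, -0.001]]
force: [0.2, -0.6, -0.2]
grip_width: 79.8
clock: 31.12
position: [472.2, 483.9, 76.9]
ee_rot: [[-0.003, 0.962, 0.275], [-0.002, 0.275, -0.962], [-1.0, -0.003, 0.001]]
force: [0.6, -0.7, 0.4]
grip_width: 85.0
27 37 781 [428.5588  179.57434] 31.035952470999742 ((428.692138671875, 180.01492309570312), (94.2982177734375, 60.528263092041016), 29.034639358520508) ((427.4161682128906, 180.57713317871094), 53.63203811645508)
all>38 ((426.6199951171875, 180.75119018554688), 42.5115966796875)
286 [505.75992765 364.88748327  14.95720353] ((504.9333190917969, 364.8849792480469), 26.904069900512695)
t 31.27 p [473.7 481.4  77.6] jaw 15.7 q [ 0.71  0.28  1.69 -0.    1.17  0.44] F [ 0.   0.4 -0.4] w 84.8 tilt 0.17
```

View pics/n2.png

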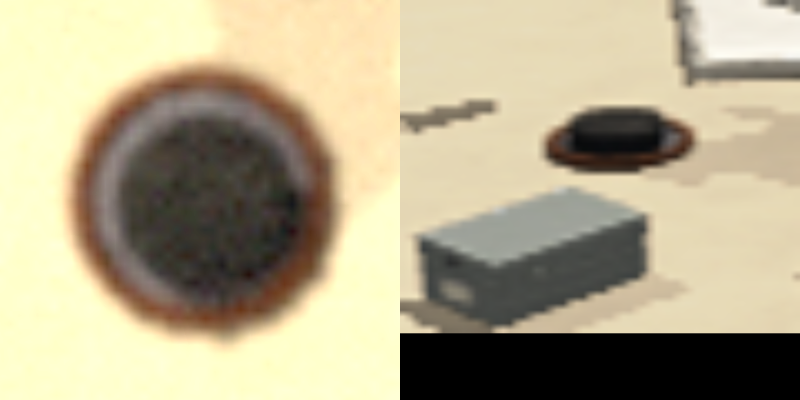

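```bash
python3 go.py 428.7 179.8 78 -60.9
```

```text
t 31.27 p [473.7 481.4  77.6] jaw 15.7 q [ 0.71  0.28  1.69 -0.    1.17  0.44] F [ 0.   0.4 -0.4] w 84.8 tilt 0.17
dp [ 0.0004 -0.1252  0.2781] yaw 76.6 n62: 4.87926095994582
dp [ 0.0004 -0.1252  0.2781] yaw -103.4 n62: 4.87926095994582
```

```bash
python3 -m handwheel '{"dp":[[0,-0.02,0.045],[0,-0.045,0.1],[0,-0.07,0.155],[0,-0.1,0.22],[0,-0.125,0.278]],"yaw":[9,19,29,39,49]}' 0.085; python3 -m handwheel '{"dp":[[0,0,0],[0,0,0],[0,0,0],[0,0,0]],"yaw":[9,18,27.5,27.5]}'; python3 -m handwheel '{"dp":[[0,0,0],[0,0,0]],"yaw":[0,0]}';python3 go.py 428.7 179.8 -17 -60.9
```

```text
clock: 31.9
position: [429.9, 187.8, 78.9]
ee_rot: [[-0.0, 0.833, -0.554], [-0.001, -0.554, -0.833], [-1.0, 0.0, 0.001]]
force: [0.8, -0.7, 0.8]
grip_width: 85.2
clock: 32.4
position: [430.5, 189.7, 79.0]
ee_rot: [[-0.001, 0.489, -0.872], [-0.0, -0.872, -0.489], [-1.0, 0.0, 0.001]]
force: [0.0, -0.3, -0.2]
grip_width: 84.8
clock: 32.65
position: [430.7, 190.6, 79.3]
ee_rot: [[-0.0, 0.49, -0.872], [-0.0, -0.872, -0.49], [-1.0, 0.0, 0.0]]
force: [-1.0, -0.3, -0.0]
grip_width: 84.8
t 32.65 p [430.7 190.6  79.3] jaw -60.7 q [ 0.3  -0.16  2.16 -0.    1.15  1.36] F [-1.  -0.3 -0. ] w 84.8 tilt 0.01
dp [0.0963 0.0084 0.007 ] yaw 0.2 n62: 1.5510252449530855
dp [0.0963 0.0084 0.007 ] yaw -179.8 n62: 1.5510252449530855
```

```bash
python3 -m handwheel '{"dp":[[0.01,0.0084,0.007],[0.03,0.0084,0.007],[0.055,0.0084,0.007],[0.055,0.0084,0.007],[0.055,0.0084,0.007]],"yaw":[0,0,0,0,0]}'; python3 -m handwheel '{"dp":[[0,0,0],[0,0,0],[0,0,0]],"yaw":[0,0,0]}';python3 tip.py; python3 go.py 428.7 179.8 -17 -60.9
```

```text
clock: 33.28
position: [429.0, 179.9, 24.7]
ee_rot: [[0.0, 0.489, -0.872], [0.0, -0.872, -0.489], [-1.0, 0.0, -0.0]]
force: [0.5, 0.0, 0.2]
grip_width: 84.9
clock: 33.65
position: [429.1, 180.2, 25.0]
ee_rot: [[0.001, 0.489, -0.872], [0.0, -0.872, -0.489], [-1.0, 0.0, -0.001]]
force: [-0.2, -0.2, 0.4]
grip_width: 84.9
[429.1 180.2  25. ] 84.89500139704249
tool-x of lowest [-4. -5. -5. -5. -5. -5. -5. -5. -5. -6. -6. -6.]
-70 -48.0 -40.0; -65 -47.0 -39.0; -60 -48.0 -39.0; -55 -48.0 -40.0; -50 -49.0 -37.0; -45 -50.0 -40.0; -40 -50.0 -40.0; -35 -44.0 -44.0; -10 -19.0 -2.0; -5 -29.0 -5.0; 
tool-x of lowest [20. 20. 19. 19. 18. 17. 17. 17. 17. 16. 15. 15.]
-70 43.0 57.0; -65 46.0 56.0; -60 43.0 58.0; -55 47.0 57.0; -50 45.0 58.0; -45 46.0 58.0; -40 40.0 51.0; -35 46.0 46.0; -10 11.0 28.0; -5 3.0 35.0; 0 27.0 37.0; 5 29.0 35.0; 
t 33.7 p [429.  180.2  24.8] jaw -60.7 q [ 0.28 -0.1   2.2   0.    1.04  1.34] F [-0.3  0.7 -0.7] w 84.7 tilt 0.04
dp [0.0418 0.0002 0.0005] yaw 0.2 n62: 0.6686807952031548
dp [0.0418 0.0002 0.0005] yaw -179.8 n62: 0.6686807952031548
```

```bash
python3 -m handwheel '{"dp":[[0.01,0,0.0005],[0.02,0,0.0005],[0.03,0,0.0005],[0.038,0,0.0005],[0.042,0,0.0005]],"yaw":[0,0,0,0,0]}'; python3 -m handwheel '{"dp":[[0,0,0],[0,0,0],[0,0,0],[0,0,0]],"yaw":[0,0,0,0]}' 0.05 60;python3 go.py;python3 - <<'E'
from rig import imaging
from h import *
b=imaging.snapshot("side")
B=cv2.resize(b["frame"][150:240,190:290],None,fx=6,fy=6,interpolation=cv2.INTER_CUBIC)
cv2.imwrite("pics/s17.png",B)
E
```

```text
clock: 34.33
position: [427.9, 179.7, -18.5]
ee_rot: [[-0.001, 0.489, -0.872], [-0.0, -0.872, -0.489], [-1.0, -0.0, 0.001]]
force: [0.3, -0.3, -0.3]
grip_width: 85.0
clock: 34.83
position: [429.0, 180.0, -17.0]
ee_rot: [[0.001, 0.489, -0.872], [0.0, -0.872, -0.489], [-1.0, 0.0, -0.001]]
force: [1.0, 0.3, 3.2]
grip_width: 58.7
t 34.83 p [429. 180. -17.] jaw -60.7 q [ 0.28 -0.03  2.22 -0.    0.95  1.34] F [1.  0.3 3.2] w 58.7 tilt 0.09
```

View pics/s17.png

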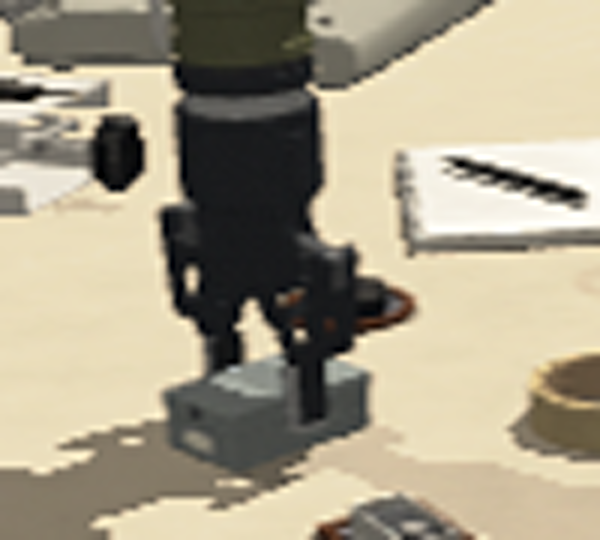

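```bash
python3 -m handwheel '{"dp":[[-0.005,0,0],[-0.02,0,0],[-0.04,0,0],[-0.06,0,0],[-0.075,0,0]],"yaw":[0,0,0,0,0]}'; python3 -m handwheel '{"dp":[[0,0,0],[0,0,0],[0,0,0],[0,0,0]],"yaw":[0,0,0,0]}';python3 go.py 436.5 -215.4 58 -58.5;python3 - <<'E'
from rig import imaging
from h import *
b=imaging.snapshot("side")
B=cv2.resize(b["frame"][130:240,190:290],None,fx=5,fy=5,interpolation=cv2.INTER_CUBIC)
cv2.imwrite("pics/s18.png",B)
E
```

```text
clock: 35.5
position: [428.7, 179.9, 59.0]
ee_rot: [[0.001, 0.489, -0.872], [0.0, -0.872, -0.489], [-1.0, 0.0, -0.001]]
force: [0.8, 0.1, -1.5]
grip_width: 58.8
clock: 36.0
position: [427.8, 179.7, 56.6]
ee_rot: [[-0.001, 0.489, -0.872], [-0.0, -0.872, -0.489], [-1.0, -0.0, 0.002]]
force: [0.0, -0.2, -1.9]
grip_width: 58.6
t 36.0 p [427.8 179.7  56.6] jaw -60.7 q [ 0.28 -0.15  2.19 -0.    1.11  1.34] F [ 0.  -0.2 -1.9] w 58.6 tilt 0.09
dp [-0.0012  0.3489  0.1855] yaw -2.2 n62: 6.322668430976409
dp [-0.0012  0.3489  0.1855] yaw 177.8 n62: 6.322668430976409
```

View pics/s18.png

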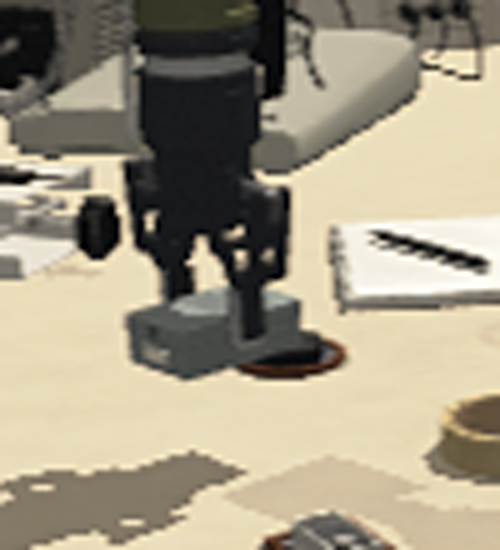

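Box held level. Carry it across.

```bash
python3 -m handwheel '{"dp":[[0,0.025,0.013],[0,0.06,0.032],[0,0.1,0.053],[0,0.14,0.074],[0,0.18,0.096]],"yaw":[0,0,0,0,0]}'; python3 -m handwheel '{"dp":[[0,0.04,0.021],[0,0.08,0.042],[0,0.12,0.064],[0,0.15,0.08],[0,0.169,0.09]],"yaw":[0,-0.5,-1,-1.5,-2.2]}'; python3 -m handwheel '{"dp":[[0,0,0],[0,0,0],[0,0,0],[0,0,0],[0,0,0]],"yaw":[0,0,0,0,0]}';python3 go.py 436.5 -215.4 -14 -58.5
```

```text
clock: 36.67
position: [432.5, -25.5, 57.4]
ee_rot: [[0.0, 0.489, -0.872], [-0.0, -0.872, -0.489], [-1.0, 0.0, -0.0]]
force: [-0.0, -0.8, -1.7]
grip_width: 58.9
clock: 37.3
position: [436.5, -217.2, 57.3]
ee_rot: [[-0.0, 0.521, -0.854], [0.0, -0.854, -0.521], [-1.0, -0.0, 0.0]]
force: [-0.3, -0.1, -1.6]
grip_width: 58.8
clock: 37.92
position: [436.7, -215.2, 57.4]
ee_rot: [[0.0, 0.522, -0.853], [-0.0, -0.853, -0.522], [-1.0, 0.0, -0.0]]
force: [0.6, -0.8, -2.5]
grip_width: 58.7
t 37.92 p [ 436.7 -215.2   57.4] jaw -58.5 q [-0.57 -0.1   2.14  0.    1.1   0.45] F [ 0.6 -0.8 -2.5] w 58.7 tilt 0.0
dp [0.0714 0.0001 0.0003] yaw -0.0 n62: 1.1432021677517945
dp [0.0714 0.0001 0.0003] yaw 180.0 n62: 1.1432021677517945
```

```bash
python3 -m handwheel '{"dp":[[0.015,0,0],[0.03,0,0],[0.045,0,0],[0.055,0,0],[0.06,0,0]],"yaw":[0,0,0,0,0]}'; python3 -m handwheel '{"dp":[[0,0,0],[0,0,0],[0,0,0],[0,0,0],[0,0,0]],"yaw":[0,0,0,0,0]}';python3 go.py 436.5 -215.4 -14 -58.5;python3 - <<'E'
from rig import imaging
from h import *
b=imaging.snapshot("side")
B=cv2.resize(b["frame"][210:310,220:320],None,fx=5,fy=5,interpolation=cv2.INTER_CUBIC)
cv2.imwrite("pics/s19.png",B)
E
```

```text
clock: 38.55
position: [436.1, -215.2, -3.8]
ee_rot: [[-0.001, 0.522, -0.853], [0.001, -0.853, -0.522], [-1.0, -0.001, 0.001]]
force: [-0.3, -0.7, -1.9]
grip_width: 58.5
clock: 39.17
position: [436.7, -215.6, -2.4]
ee_rot: [[0.0, 0.522, -0.853], [-0.0, -0.853, -0.522], [-1.0, 0.0, -0.0]]
force: [0.5, -0.1, -1.5]
grip_width: 58.9
t 39.17 p [ 436.7 -215.6   -2.4] jaw -58.5 q [-0.57 -0.    2.17 -0.    0.98  0.45] F [ 0.5 -0.1 -1.5] w 58.9 tilt 0.02
dp [ 0.0116 -0.0003  0.0001] yaw -0.0 n62: 0.18591260175618615
dp [ 0.0116 -0.0003  0.0001] yaw 180.0 n62: 0.18591260175618615
```

View pics/s19.png

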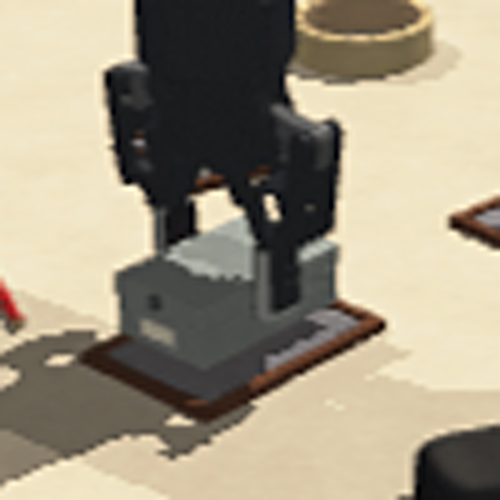

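```bash
python3 -m handwheel '{"dp":[[0.003,0,0],[0.006,0,0],[0.009,0,0],[0.0105,0,0],[0.0105,0,0]],"yaw":[0,0,0,0,0]}'; python3 -m handwheel '{"dp":[[0.0005,0,0],[0.001,0,0],[0.001,0,0]],"yaw":[0,0,0]}';python3 go.py 436.5 -215.4 -14 -58.5
```

```text
clock: 39.85
position: [436.5, -215.5, -13.3]
ee_rot: [[-0.0, 0.522, -0.853], [0.0, -0.853, -0.522], [-1.0, -0.0, 0.0]]
force: [0.4, -1.3, -1.1]
grip_width: 58.8
clock: 40.22
position: [436.8, -215.6, -13.9]
ee_rot: [[0.0, 0.522, -0.853], [-0.0, -0.853, -0.522], [-1.0, 0.0, -0.0]]
force: [-0.7, -0.5, -0.6]
grip_width: 58.6
t 40.23 p [ 436.8 -215.6  -13.9] jaw -58.5 q [-0.57  0.02  2.17 -0.    0.95  0.45] F [-0.7 -0.5 -0.6] w 58.6 tilt 0.02
dp [ 0.0001 -0.0003  0.0001] yaw -0.0 n62: 0.0056550326341108376
dp [ 0.0001 -0.0003  0.0001] yaw 180.0 n62: 0.0056550326341108376
```

```bash
python3 -m handwheel '{"dp":[[0.0005,0,0],[0.001,0,0],[0.001,0,0]],"yaw":[0,0,0]}';python3 go.py
```

```text
clock: 40.6
position: [436.7, -215.7, -14.0]
ee_rot: [[-0.001, 0.522, -0.853], [0.0, -0.853, -0.522], [-1.0, -0.0, 0.0]]
force: [-3.4, 2.5, 7.9]
grip_width: 58.6
t 40.6 p [ 436.7 -215.7  -14. ] jaw -58.5 q [-0.57  0.02  2.17 -0.    0.95  0.45] F [-3.4  2.5  7.9] w 58.6 tilt 0.03
```

Contact; release, rise and check all four.

```bash
python3 -m handwheel '{"dp":[[-0.0005,0,0],[-0.0005,0,0],[-0.0005,0,0]],"yaw":[0,0,0]}' 0.085 30; python3 -m handwheel '{"dp":[[-0.015,0,0],[-0.04,0,0],[-0.08,0,0],[-0.12,0,0],[-0.12,0,0]],"yaw":[0,0,0,0,0]}';  python3 -m handwheel '{"dp":[[0,0.03,0.02],[0,0.08,0.05],[0,0.11,0.07],[0,0.11,0.07],[0,0.11,0.07]],"yaw":[0,0,0,0,0]}';cat > chk.py <<'E'
from rig import imaging
from h import *
d=imaging.snapshot("top");W=cloud(d);s=imaging.snapshot("side")
for n,(x,y),lo,hi,r in(("loupe",(621.8,-135),28,40,35),("tray",(464.2,9),10,26,38),("cap",(507.1,367.1),11,26,42),("box",(436.5,-215.4),25,45,70)):
    m=(np.hypot(W[...,0]-x,W[...,1]-y)<r)&(W[...,2]>lo)&(W[...,2]<hi)
    P=W[m];q=P[:,:2].astype(np.float32)
    rr=cv2.minAreaRect(q);A=np.c_[P[:,:2]-[x,y],np.ones(len(P))];c=np.linalg.lstsq(A,P[:,2],rcond=None)[0]
    print(n,m.sum(),"off",np.round(np.array(rr[0])-[x,y],1),"size",np.round(rr[1],1),"ang",round(rr[2],1),"zmed",np.median(P[:,2]).round(1),"slope",c[:2].round(3))
cv2.imwrite("pics/endtop.png",cv2.resize(cv2.convertScaleAbs(d["frame"],alpha=1.8)[140:340,110:420],(775,500)))
cv2.imwrite("pics/endside.png",cv2.resize(s["frame"][160:320,190:400],(787,600)))
E
python3 chk.py; python3 go.py
```

```text
clock: 40.98
position: [436.7, -215.6, -14.7]
ee_rot: [[0.0, 0.522, -0.853], [-0.0, -0.853, -0.522], [-1.0, 0.0, -0.0]]
force: [0.7, -0.6, 0.1]
grip_width: 85.0
clock: 41.6
position: [439.5, -217.3, 110.8]
ee_rot: [[0.008, 0.522, -0.853], [-0.005, -0.853, -0.522], [-1.0, 0.009, -0.004]]
force: [-0.3, 0.2, 0.3]
grip_width: 85.1
clock: 42.22
position: [433.8, -345.1, 104.6]
ee_rot: [[-0.001, 0.522, -0.853], [0.002, -0.853, -0.522], [-1.0, -0.002, 0.0]]
force: [0.4, 0.0, -0.7]
grip_width: 84.7
loupe 54 off [-1.7 -2.8] size [20.1 19.9] ang 76.3 zmed 31.8 slope [-0.125 -0.004]
tray 244 off [-2.4 -1.3] size [37.4 60.3] ang 24.6 zmed 14.5 slope [-0.006 -0.008]
cap 287 off [ 1.  -2.1] size [56.7 52.2] ang 11.0 zmed 14.7 slope [ 0.015 -0.001]
box 833 off [-0.9  1.1] size [95.5 61.4] ang 31.9 zmed 34.0 slope [-0.003 -0.004]
t 42.33 p [ 434.1 -344.7  104.9] jaw -58.5 q [-0.77  0.    1.96  0.    1.19  0.25] F [-0.4 -0.7 -0.1] w 84.8 tilt 0.06
```

View pics/endtop.png

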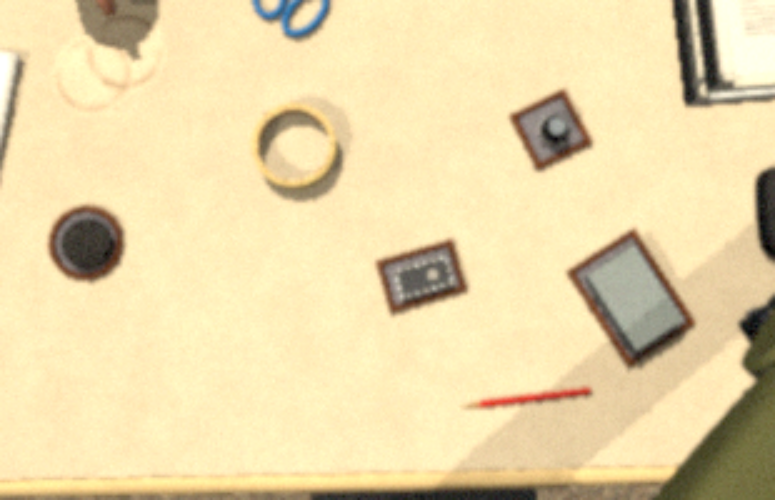

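View pics/endside.png

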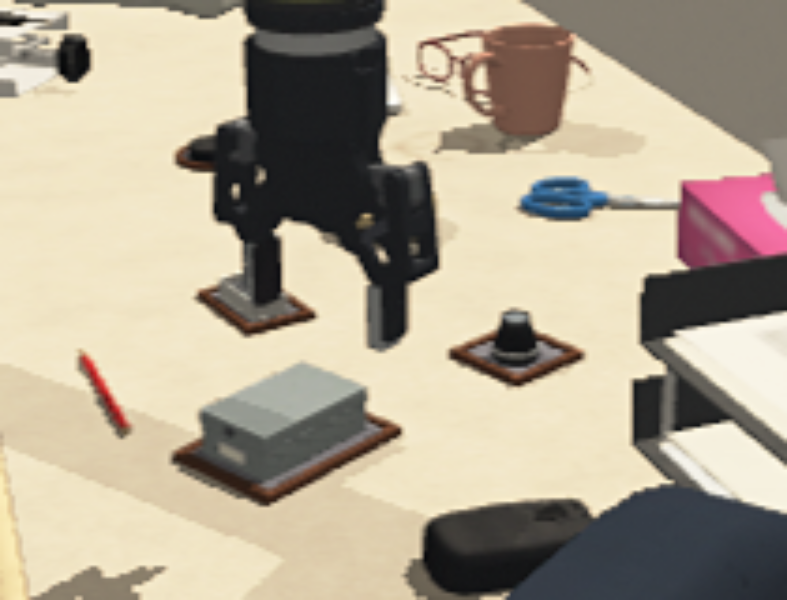

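```bash
python3 -m handwheel '{"dp":[[0,0,0],[0,0,0],[0,0,0]],"yaw":[0,0,0]}'; python3 -c "
from rig import manip
print(manip.sign_off())"
```

```text
clock: 42.7
position: [434.5, -345.6, 105.5]
ee_rot: [[0.0, 0.522, -0.853], [-0.0, -0.853, -0.522], [-1.0, 0.0, -0.0]]
force: [-0.4, -0.4, 0.6]
grip_width: 85.1
the job is handed in; nothing more can be done
None
```

I took the pile apart in order and set each thing down in its own stand: the loupe, then the sample tray, the lens cap and the card box. I handed in at about 42.7 s with the gripper open and well clear; the hand-in gives no verdict.

**Last checks (camera):**

| Thing | Distance from stand centre | Allowed |
|---|---|---|
| Loupe | about 3 mm | 17 mm |
| Sample tray | about 3 mm | 11 mm |
| Lens cap | about 3 mm | 9 mm |
| Card box | about 1.5 mm | 11 mm |

- **Alignment:** the card box lies within about 0.5° of its stand. The tray was set down along its stand, with the gripper within 0.1° of the stand's direction, and its picture agrees.
- **Height and tilt:** the cap and box tops, and the loupe top (checked right after placing), read up to about 1.3 mm below the expected heights. Depth readings also ran about 1 mm low on the bare box. The tray, cap and box showed no slope beyond noise.
- **Bystanders:** the tape roll and mouse looked undisturbed in the last pictures. I did not measure how far they might have moved.

**Checks that disagreed:**
- **Fingertip position:** in the camera the fingertips sat 24–34 mm behind the reported tool point, depending on how far the fingers were open. My first close on the loupe missed because of this, without touching anything, so I set all later grasp heights from the camera.
- **Lens cap width:** it measured about 51 mm in the jaws instead of 53 mm, but it was held level and came to rest flat.
- **Loupe and tray fits:** the slope fit on the loupe's tiny rounded top (0.125), and the final size and angle fit on the tray, which took in some of the stand rim, did not mean anything. I judged those two from the pictures and from the contact heights at release.

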